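Count three long posts from the sloped rack into a squared-up kit tray

TASK

Get a kit tray ready for the motion stage: first slide the empty tray home into the corner stop, so that it sits square and flush against both bars. Then take exactly three of the long posts out of the sloped rack and stand them upright on the tray's floor, with the tray still home in the corner. Leave the fourth long post and both short ones in the rack, and leave the other things on the bench alone.

Things in the scene. Friction and masses are not known exactly. Their poses are not given: they have to be found in the camera images.
- post1: long aluminium mounting post, a solid round bar 85 mm long, 22 mm in diameter, fine dark groove near its top, 87 g give or take a third. Starts leaning in some cell of the rack, standing 40 mm out of it along its axis. Origin: centre of its lower end; z along its axis to the top. One of four alike.
- post2: long aluminium mounting post, a solid round bar 85 mm long, 22 mm in diameter, fine dark groove near its top, 87 g give or take a third. Starts leaning in some cell of the rack, standing 40 mm out of it along its axis. Origin: centre of its lower end; z along its axis to the top. One of four alike.
- post3: long aluminium mounting post, a solid round bar 85 mm long, 22 mm in diameter, fine dark groove near its top, 87 g give or take a third. Starts leaning in some cell of the rack, standing 40 mm out of it along its axis. Origin: centre of its lower end; z along its axis to the top. One of four alike.
- post4: long aluminium mounting post, a solid round bar 85 mm long, 22 mm in diameter, fine dark groove near its top, 87 g give or take a third. Starts leaning in some cell of the rack, standing 40 mm out of it along its axis. Origin: centre of its lower end; z along its axis to the top. One of four alike.
- stub1: short aluminium mounting post, a solid round bar 60 mm long, 22 mm in diameter, fine dark groove near its top, 61 g give or take a third. Starts leaning in some cell of the rack, standing 15 mm out of it along its axis. Origin: centre of its lower end; z along its axis to the top. One of two alike; looks like the long ones but 25 mm shorter.
- stub2: short aluminium mounting post, a solid round bar 60 mm long, 22 mm in diameter, fine dark groove near its top, 61 g give or take a third. Starts leaning in some cell of the rack, standing 15 mm out of it along its axis. Origin: centre of its lower end; z along its axis to the top. One of two alike; looks like the long ones but 25 mm shorter.
- rack: fixed black sloped rack, base 100 x 232 mm, 70 mm high. Six square cells in a row along its y, 36 mm apart, 25 mm wide, 45 mm deep (1.5 mm play round a post). Cells and posts lean 35 degrees (0.61 rad) from vertical, tops towards the rack's -x, the side facing the robot; posts come out along their axis. Origin: on the bench under the middle of the row, cell floors 22 mm above it; z up
- stop: fixed L-shaped corner stop of dark steel bars 14 mm thick, 15 mm high. Origin: the inner corner, on the bench. One bar runs 180 mm along its +y with its inner face at x = 0 (beyond the tray as seen from the robot); the other runs 150 mm along its -x with its inner face at y = 0 (right of the tray)
- tray: loose open aluminium tray, flat floor, 100 mm (its x) by 140 mm (its y) outside, 22 mm high, walls and floor 5 mm thick, 350 g give or take a third; slides on the bench. Starts empty, 20 to 50 mm short of the far bar, 30 to 75 mm from the right one, askew by up to 0.2 rad. Origin: centre of its underside; when home its x and y are parallel to the stop's
- tray_corner (a point): the tray's far right outer bottom corner (50 mm along the tray's x, -70 mm along its y from its origin); it lies on the stop's origin when the tray is home
- driver: bystander: screwdriver, 160 mm, lying on the bench beyond the gap between rack and tray. Origin under its middle
- jar: bystander: small white jar with a steel cap, 48 mm across, 60 mm high, right of the corner stop. Origin: centre of its underside
- collar: bystander: steel ring 42 mm across, 12 mm high, lying flat nearest the robot, between rack and tray. Origin: centre of its underside
- motor: bystander: small square motor 42 mm by 42 mm by 43 mm, thin shaft upwards to 65 mm, beyond the tray. Origin: centre of its underside
- caliper: bystander: caliper 190 mm long lying flat at the near right, 10 mm high. Origin under the middle of its bar
- cube: bystander: black 40 mm optics cube with round windows, beyond the rack. Origin: centre of its underside
Mind the look-alikes: they are no part of the job. Leave any red or yellow look-alike of the post1 alone.

How it is judged:
On the way:
1. the tray, still without any post, is home in the corner stop (x of tray_corner in the frame of stop above -0.004 m and y of tray_corner in the frame of stop below 0.004 m and angle between the x axis of tray and the x axis of stop, either way round below 0.05 rad and angle between tray's own z axis and vertical below 0.03 rad and horizontal distance between each of post1, post2, post3, post4, stub1, stub2 and tray above 0.1 m), for 0.2 s.
At the end, for the whole second after the job is handed in: The tray is home: corner within 4 mm of both bars, square within 0.05 rad, flat. Exactly three long posts stand upright (0.1 rad), at rest on its floor between its walls; the fourth long post and both short ones are seated in rack cells. No bystander moved over 30 mm (x of tray_corner in the frame of stop above -0.004 m and y of tray_corner in the frame of stop below 0.004 m and angle between the x axis of tray and the x axis of stop, either way round below 0.05 rad and angle between tray's own z axis and vertical below 0.03 rad and linear speed of tray below 0.02 m/s and x of stub1 in the frame of rack between -0.02 and 0.02 m and y of stub1 in the frame of rack between -0.11 and 0.11 m and z of stub1 in the frame of rack between 0.012 and 0.034 m and angle between stub1's own z axis and vertical between 0.45 and 0.85 rad and x of stub2 in the frame of rack between -0.02 and 0.02 m and y of stub2 in the frame of rack between -0.11 and 0.11 m and z of stub2 in the frame of rack between 0.012 and 0.034 m and angle between stub2's own z axis and vertical between 0.45 and 0.85 rad and (((x of post2 in the frame of tray between -0.04 and 0.04 m and y of post2 in the frame of tray between -0.06 and 0.06 m and z of post2 in the frame of tray between 0.002 and 0.011 m and angle between post2's own z axis and vertical below 0.1 rad and linear speed of post2 below 0.02 m/s) and (x of post3 in the frame of tray between -0.04 and 0.04 m and y of post3 in the frame of tray between -0.06 and 0.06 m and z of post3 in the frame of tray between 0.002 and 0.011 m and angle between post3's own z axis and vertical below 0.1 rad and linear speed of post3 below 0.02 m/s) and (x of post4 in the frame of tray between -0.04 and 0.04 m and y of post4 in the frame of tray between -0.06 and 0.06 m and z of post4 in the frame of tray between 0.002 and 0.011 m and angle between post4's own z axis and vertical below 0.1 rad and linear speed of post4 below 0.02 m/s) and (x of post1 in the frame of rack between -0.02 and 0.02 m and y of post1 in the frame of rack between -0.11 and 0.11 m and z of post1 in the frame of rack between 0.012 and 0.034 m and angle between post1's own z axis and vertical between 0.45 and 0.85 rad)) or ((x of post1 in the frame of tray between -0.04 and 0.04 m and y of post1 in the frame of tray between -0.06 and 0.06 m and z of post1 in the frame of tray between 0.002 and 0.011 m and angle between post1's own z axis and vertical below 0.1 rad and linear speed of post1 below 0.02 m/s) and (x of post3 in the frame of tray between -0.04 and 0.04 m and y of post3 in the frame of tray between -0.06 and 0.06 m and z of post3 in the frame of tray between 0.002 and 0.011 m and angle between post3's own z axis and vertical below 0.1 rad and linear speed of post3 below 0.02 m/s) and (x of post4 in the frame of tray between -0.04 and 0.04 m and y of post4 in the frame of tray between -0.06 and 0.06 m and z of post4 in the frame of tray between 0.002 and 0.011 m and angle between post4's own z axis and vertical below 0.1 rad and linear speed of post4 below 0.02 m/s) and (x of post2 in the frame of rack between -0.02 and 0.02 m and y of post2 in the frame of rack between -0.11 and 0.11 m and z of post2 in the frame of rack between 0.012 and 0.034 m and angle between post2's own z axis and vertical between 0.45 and 0.85 rad)) or ((x of post1 in the frame of tray between -0.04 and 0.04 m and y of post1 in the frame of tray between -0.06 and 0.06 m and z of post1 in the frame of tray between 0.002 and 0.011 m and angle between post1's own z axis and vertical below 0.1 rad and linear speed of post1 below 0.02 m/s) and (x of post2 in the frame of tray between -0.04 and 0.04 m and y of post2 in the frame of tray between -0.06 and 0.06 m and z of post2 in the frame of tray between 0.002 and 0.011 m and angle between post2's own z axis and vertical below 0.1 rad and linear speed of post2 below 0.02 m/s) and (x of post4 in the frame of tray between -0.04 and 0.04 m and y of post4 in the frame of tray between -0.06 and 0.06 m and z of post4 in the frame of tray between 0.002 and 0.011 m and angle between post4's own z axis and vertical below 0.1 rad and linear speed of post4 below 0.02 m/s) and (x of post3 in the frame of rack between -0.02 and 0.02 m and y of post3 in the frame of rack between -0.11 and 0.11 m and z of post3 in the frame of rack between 0.012 and 0.034 m and angle between post3's own z axis and vertical between 0.45 and 0.85 rad)) or ((x of post1 in the frame of tray between -0.04 and 0.04 m and y of post1 in the frame of tray between -0.06 and 0.06 m and z of post1 in the frame of tray between 0.002 and 0.011 m and angle between post1's own z axis and vertical below 0.1 rad and linear speed of post1 below 0.02 m/s) and (x of post2 in the frame of tray between -0.04 and 0.04 m and y of post2 in the frame of tray between -0.06 and 0.06 m and z of post2 in the frame of tray between 0.002 and 0.011 m and angle between post2's own z axis and vertical below 0.1 rad and linear speed of post2 below 0.02 m/s) and (x of post3 in the frame of tray between -0.04 and 0.04 m and y of post3 in the frame of tray between -0.06 and 0.06 m and z of post3 in the frame of tray between 0.002 and 0.011 m and angle between post3's own z axis and vertical below 0.1 rad and linear speed of post3 below 0.02 m/s) and (x of post4 in the frame of rack between -0.02 and 0.02 m and y of post4 in the frame of rack between -0.11 and 0.11 m and z of post4 in the frame of rack between 0.012 and 0.034 m and angle between post4's own z axis and vertical between 0.45 and 0.85 rad)))); the robot touches nothing.
It fails at once if a bystander is displaced by more than 30 mm (distance of any of driver, jar, collar, motor, caliper, cube from where it was at the start of the episode above 0.03 m).
It also fails if it takes over 72 s, if anything falls off the work surface, if the arm or the gripper's body presses on something with over 40 N, if the wrist force passes 120 N, or if a joint passes its speed limit or range.

ROBOT

A 7-joint arm with a two-finger parallel gripper is mounted at the origin on the work surface. World frame = base frame: x ahead of the robot, y to its left, z up, the work surface at z = 0. Lengths are in m, angles in rad, forces in N, time in s.
With the tool pointing down it reaches from about 0.4 to 0.85 m from the base axis. Payload 10.4 kg.
Tool frame: the origin (TCP) lies at the very end of the fingers, on their centre line; the grasp point (between the pads) lies r.pinch_z behind it (r.pinch_z is the distance from the TCP to the grasp point, in m); z points along the fingers, x is the direction in which the jaws open and shut, and the axes are right-handed (so a half turn about z gives the same grasp; the last joint's range is limited). The gripper opens to 87 mm and grips with 3 to 60 N. Pads are 19 mm wide; open, the fingers measure 117 mm over their backs; the gripper's body (75 mm by 190 mm) begins 51 mm behind the grasp point.
Start: joints at [-1.339, 0.332, -0.065, 1.46, 0.022, 1.35, -0.088], TCP at [0.158, 0.605, 0.197] pointing down, gripper open.
Joint ranges: [-2.6, 2.6], [-0.5, 2.12], [-1.47, 1.34], [0.16, 2.42], [-1.27, 4.41], [0.06, 2.06], [-2.6, 2.6]. Speed limits (rad/s): [2.22, 2.22, 2.79, 2.79, 3.14, 3.14, 3.14].

INTERFACE

Orientations are given as a unit quaternion [x, y, z, w].
In Python, from bench import r gives the robot as it stands.
- The arm moves only by the tool carry_out, never from a script. Its argument "increments" is text: rows parted by semicolons, each of 7 numbers parted by spaces: the turn, a rotation vector about the tool's x, y, z in degrees, then the shift along the tool's x, y, z in m, then the finger opening in m, from 0 to 0.087. A call has exactly 5 rows; each row is the pose to reach, as a shift and turn from the pose measured when the call began, along the tool's axes at that moment; what a row does not reach only later rows make up. A row lasts 1/8 s, in which the tool goes at most 62.5 mm and 10.7 degrees, less where a joint would pass 70% of its speed; a pose out of reach is approached as far as the arm can. A call with a gripper value outside its range is refused whole. The fingers move at their own pace and stop on an object; "squeeze" is the grip in N (left out, the last holds). Time passes only in rows, so rows that repeat a pose let the fingers close, or fill a call up. It gives the time, the measured TCP pose, the force and the opening at its end, in the units of the state.
- r.read_state(): the state, without advancing time (a new reading comes with each control period).
- r.camera(name): name is "side" or "top"; returns (picture, depth): 384x512x3 uint8, blue, green, red; 384x512 float32, m along the optical axis (not along the pixel's ray), 0 where there is no reading.
- r.camera_model(name): a dict with "K" (3x3 intrinsics, pixels), "k1" (the pictures are not rectified: a ray, as slopes to the right and down, at radius r is drawn at 1 + k1 r^2 times it, then the intrinsics apply), "extrinsics" (4x4, takes a point from camera to world coordinates). Camera axes: x right, y down, z forward; pixel columns grow to the right and rows downward; lengths in m; the calibration is good to about 2 mm. A picture is of the moment at which its call begins. camera_model takes no time and is no camera call.
- r.close_job(): hands the job in, once; it reports no verdict.
The state is a dict: "time": time; "joint_positions": joint angles; "joint_vel": joint speeds; "joint_torque": joint torques, N m; "ee_pos": TCP position; "eef_rot": TCP orientation; "ft_force": force on the tool from outside, world axes, zero at the start; "torque": the same for the moment, N m; "width": finger opening in m.
Only numpy, scipy, OpenCV 4.12 (cv2) and the standard library are available. Lean on these libraries where they do the work, as an engineer would, in place of code of your own. Each camera call takes 0.05 s, during which the arm holds its last target.

## Working session

There is one attempt and no reset: what is moved stays moved. The work goes in short steps, Python scripts to look and compute and a tool call to move; the robot and the scene stay as the last step left them, time stands still between calls to the robot, and variables do not carry over. Pictures are saved under pics/ and viewed, and the job is handed in when it is done.

Besides the shell and the picture viewer there is one more tool, called after "Request:" by a JSON object that holds its "api" and its "payload", one argument or row to a line. carry_out: Moves the arm, as the interface text tells. Its arguments: {"type":"object","properties":{"increments":{"type":"string"},"squeeze":{"type":"number"}},"required":["increments"]}

```bash
ls; mkdir -p pics
python3 - <<'E'
from bench import r
import cv2,numpy as np
s=r.read_state(); print(s['time'],s['ee_pos'],s['eef_rot'],s['width'],r.pinch_z)
for n in ['side','top']:
    p,d=r.camera(n); cv2.imwrite(f'pics/{n}0.png',p); np.save(f'{n}0.npy',d)
    m=r.camera_model(n); print(n,m['K'],m['k1'],np.round(m['extrinsics'],4), d.min(),d.max())
E
```

```text
pics
0.0 [0.15742233 0.60438137 0.19642613] [ 7.91222125e-01  6.11528400e-01 -5.82397820e-04  4.74890207e-04] 0.08693588550782724 0.0187
side [[383.14845982   0.         254.82058723]
 [  0.         383.14845982 196.52356872]
 [  0.           0.           1.        ]] -0.03931929835943743 [[-0.9435 -0.216   0.2515  0.2484]
 [-0.3309  0.5699 -0.7522  0.7612]
 [ 0.0191 -0.7928 -0.6091  0.6701]
 [ 0.      0.      0.      1.    ]] 0.0 3.3069682
top [[414.22567464   0.         260.38454085]
 [  0.         414.22567464 191.42303105]
 [  0.           0.           1.        ]] -0.07492113643333304 [[ 0.0088 -0.9883  0.1523  0.3505]
 [-1.     -0.0081  0.0051 -0.0376]
 [-0.0038 -0.1524 -0.9883  1.1559]
 [ 0.      0.      0.      1.    ]] 0.0 2.0602503
```

View pics/side0.png

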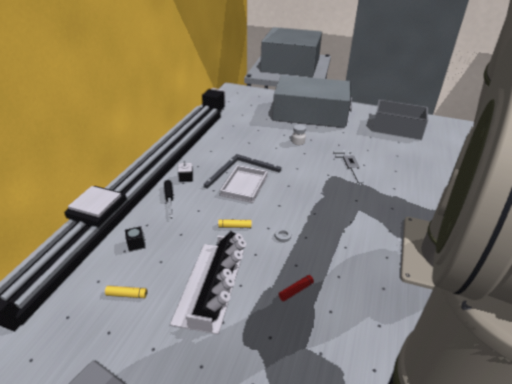

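View pics/top0.png

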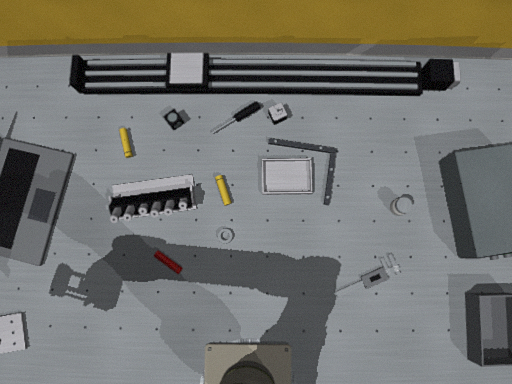

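The side view shows the rack at (210,290), the tray at (245,183), the stop apex at (237,157), yellow look-alikes at (235,224) and (126,292), and a red one at (296,288). In the top view the rack is at (152,198), the tray at (287,176), the stop corner at (333,150), and the collar at (225,236).

```bash
cat > h.py <<'E'
import numpy as np,cv2
from bench import r
from scipy.spatial.transform import Rotation as R
def ray(name,uv):
    m=r.camera_model(name);K=np.array(m['K']);k1=m['k1'];T=np.array(m['extrinsics'])
    uv=np.atleast_2d(np.asarray(uv,float))
    p=cv2.undistortPoints(uv.reshape(-1,1,2),K,np.array([k1,0,0,0.])).reshape(-1,2)
    d=np.c_[p,np.ones(len(p))]
    return T[:3,3],d@T[:3,:3].T
def onplane(name,uv,z):
    o,d=ray(name,uv); return o+d*((z-o[2])/d[:,2])[:,None]
def proj(name,P):
    m=r.camera_model(name);K=np.array(m['K']);T=np.linalg.inv(np.array(m['extrinsics']))
    P=np.atleast_2d(P)
    q,_=cv2.projectPoints((P@T[:3,:3].T+T[:3,3]).reshape(-1,1,3),np.zeros(3),np.zeros(3),K,np.array([m['k1'],0,0,0.]))
    return q.reshape(-1,2)
def cloud(name,d):
    v,u=np.nonzero(d>0)
    o,dd=ray(name,np.c_[u,v]); P=o+dd*d[v,u][:,None]
    out=np.full(d.shape+(3,),np.nan); out[v,u]=P; return out
def tri(uvA,uvB,a='top',b='side'):
    o1,d1=ray(a,uvA);o2,d2=ray(b,uvB);d1=d1[0];d2=d2[0]
    t=np.linalg.lstsq(np.c_[d1,-d2],o2-o1,rcond=None)[0]
    p,q=o1+t[0]*d1,o2+t[1]*d2
    return (p+q)/2,np.linalg.norm(p-q)
def crop(img,x0,y0,w,h,s,fn):
    c=cv2.resize(img[y0:y0+h,x0:x0+w],None,fx=s,fy=s,interpolation=cv2.INTER_CUBIC)
    cv2.imwrite('pics/'+fn,c)
E
python3 - <<'E'
from h import *
s=cv2.imread('pics/side0.png');t=cv2.imread('pics/top0.png')
crop(s,165,220,100,115,5,'s_rack.png');crop(t,100,165,105,65,7,'t_rack.png')
crop(s,195,145,100,65,7,'s_tray.png');crop(t,250,125,100,90,6,'t_tray.png')
E
```

```text
(no output)
```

View pics/s_rack.png

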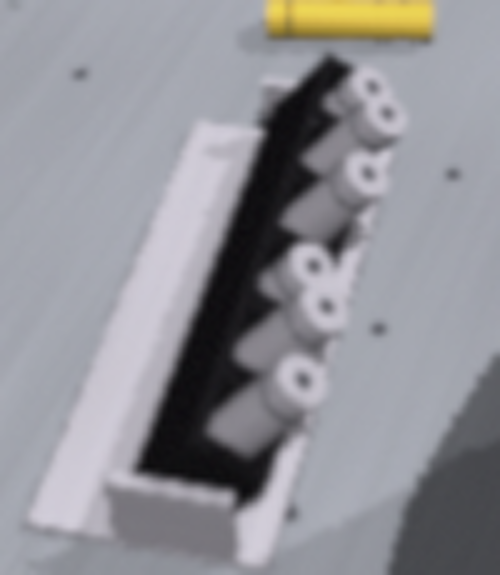

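View pics/t_rack.png

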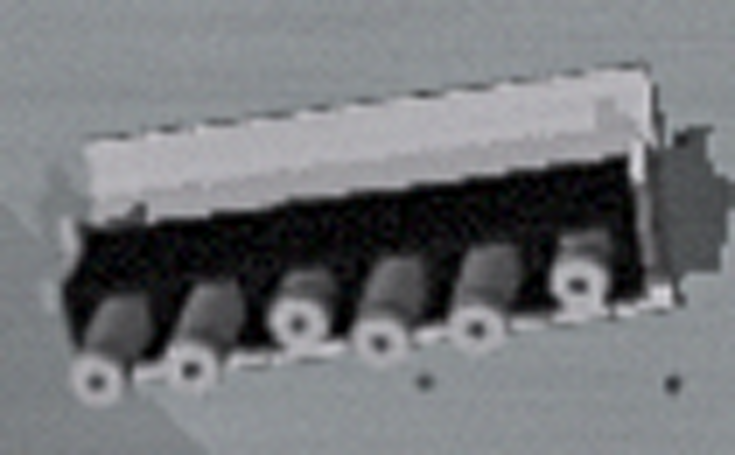

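View pics/s_tray.png

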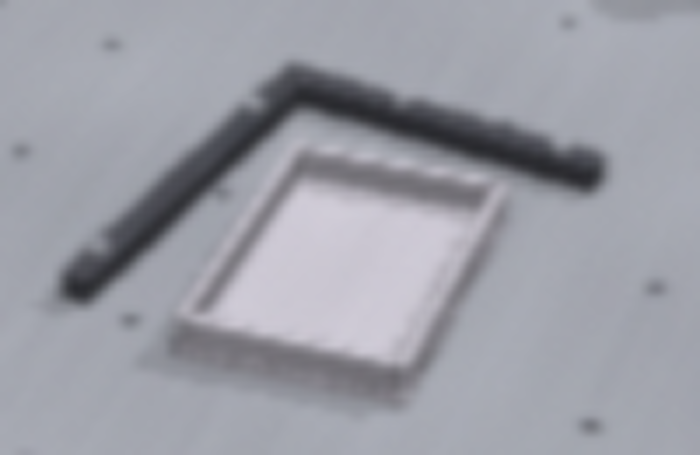

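View pics/t_tray.png

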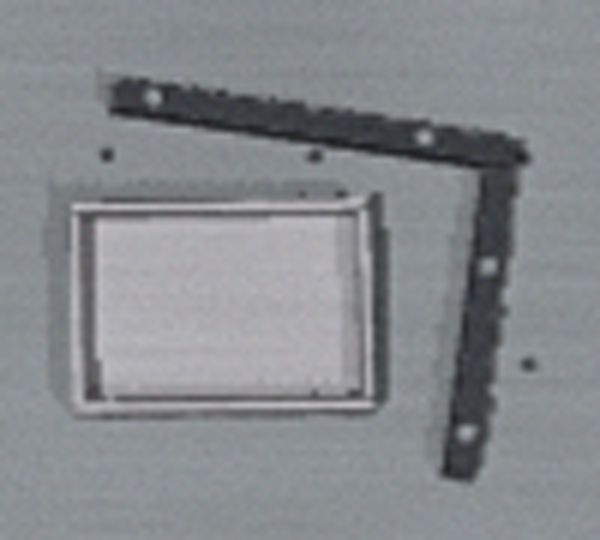

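Candidates for "long post", as top-view pixels from left to right:
- (114,220): long
- (127,218): long
- (142,211): stub
- (154,214): long
- (168,212): long
- (182,206): stub
- Look-alikes: yellow (126,142), yellow (223,189), red (168,261)

The crops show the longs standing clearly further out than the stubs. Next I'll measure.

Run:
```python
from h import *
s=cv2.imread('pics/side0.png');t=cv2.imread('pics/top0.png')
ct=cloud('top',np.load('top0.npy'));cs=cloud('side',np.load('side0.npy'))
# bench level check
for n,c in (('top',ct),('side',cs)):
    print(n,'valid frac',np.isfinite(c[...,2]).mean())
def boxpts(c,lo,hi):
    m=np.all((c>lo)&(c<hi),axis=2); return c[m]
# tray floor region & bench
print('bench top near tray',np.nanmedian(ct[205:215,270:300,2]), 'tray floor',np.nanmedian(ct[168:185,275:300,2]), 'noise',np.nanstd(ct[205:215,270:300,2]))
print('tray centre top',np.nanmedian(ct[168:185,275:300].reshape(-1,3),axis=0))
print('side tray floor',np.nanmedian(cs[180:187,238:252].reshape(-1,3),axis=0))
# stop: dark
g=cv2.cvtColor(t,cv2.COLOR_BGR2GRAY)
m=(g<75).astype(np.uint8); m[:, :262]=0; m[:,342:]=0; m[:132]=0; m[208:]=0
n,lab,st,cen=cv2.connectedComponentsWithStats(m); print(st[:6])
gs=cv2.cvtColor(s,cv2.COLOR_BGR2GRAY)
print('rack px cloud')
for (u,v) in [(114,219),(127,217),(142,211),(154,213),(168,211),(182,205)]:
    print((u,v),np.round(np.nanmedian(ct[v-1:v+2,u-1:u+2].reshape(-1,3),axis=0),4))
for (u,v) in [(242,296-0)]: pass
for (x,y) in [(300,380),(325,308),(312,265),(365,172),(387,115),(372,88)]:
    u,v=165+x/5,220+y/5; u_,v_=int(round(u)),int(round(v))
    print((u,v),np.round(np.nanmedian(cs[v_-1:v_+2,u_-1:u_+2].reshape(-1,3),axis=0),4))
```

```text
top valid frac 0.9959920247395834
side valid frac 0.9961954752604166
bench top near tray -0.0010162684056571614 tray floor 0.004157794169880491 noise 0.0022193544553302416
tray centre top [ 0.57297912 -0.10655489  0.00415779]
side tray floor [ 0.57297812 -0.11053286  0.00573299]
[[     0      0    512    384 195911]
 [   268    138     70     67    661]
 [   267    150      1      2      2]
 [   302    150      1      2      2]
 [   306    157      1      1      1]
 [   312    158      1      1      1]]
rack px cloud
(114, 219) [0.439  0.3491 0.0893]
(127, 217) [0.4444 0.3139 0.0923]
(142, 211) [0.4628 0.281  0.0701]
(154, 213) [0.4555 0.2436 0.0917]
(168, 211) [0.4611 0.2074 0.0904]
(182, 205) [0.4795 0.1751 0.0713]
(225.0, 296.0) [0.4386 0.352  0.0911]
(230.0, 281.6) [0.4432 0.3173 0.0903]
(227.4, 273.0) [0.4639 0.2832 0.0715]
(238.0, 254.4) [0.455  0.2445 0.0917]
(242.4, 243.0) [0.4588 0.2107 0.0905]
(239.4, 237.6) [0.4779 0.1777 0.0706]
```

```bash
cat > rackm.py <<'E'
from h import *
def ends(img,guess,thr,rad):
    out=[]
    g=cv2.cvtColor(img,cv2.COLOR_BGR2GRAY).astype(np.float32)
    for (u,v) in guess:
        # dark centre dot: weighted centroid of darkness in small window
        u0,v0=int(round(u)),int(round(v))
        w=cv2.resize(g[v0-3:v0+4,u0-3:u0+4],None,fx=8,fy=8,interpolation=cv2.INTER_CUBIC)
        yy,xx=np.mgrid[0:56,0:56]; rr=np.hypot(xx-27.5,yy-27.5)<20
        k=np.where(rr,np.clip(np.median(w[rr])-w,0,None)**2,0)
        out.append((u0-3+(k*xx).sum()/k.sum()/8+.5/8-.5+0, v0-3+(k*yy).sum()/k.sum()/8+.5/8-.5))
    return out
E
python3 - <<'E'
from rackm import *
s=cv2.imread('pics/side0.png');t=cv2.imread('pics/top0.png')
tg=[(100+x/7-.5,165+y/7-.5) for x,y in [(97,382),(192,371),(299,324),(380,344),(477,330),(579,286)]]
sg=[(165+x/5-.5,220+y/5-.5) for x,y in [(303,381),(326,307),(312,265),(368,174),(387,114),(374,88)]]
a=ends(t,tg,0,0);b=ends(s,sg,0,0)
P=[]
for i in range(6):
    p,e=tri(a[i],b[i]);p2,e2=tri(tg[i],sg[i]);P.append(p);print(i,np.round(p,4),round(e,4),np.round(p2,4),round(e2,4))
P=np.array(P)
L=P[[0,1,3,4]]; d=np.polyfit(L[:,1],L[:,0],1);print('rack yaw from longs',np.arctan(-d[0]),'spacing',np.linalg.norm(L[0,:2]-L[3,:2])/4)
S=P[[2,5]];dd=S[0]-S[1];print('stubs yaw',np.arctan2(-dd[0],dd[1]),np.linalg.norm(dd[:2])/3)
# rack geometry from depth: sections
ct=cloud('top',np.load('top0.npy'));cs=cloud('side',np.load('side0.npy'))
yaw=np.arctan(-d[0]); c,s_=np.cos(yaw),np.sin(yaw)
M=np.array([[c,s_,0],[-s_,c,0],[0,0,1]])
# rack origin : long top = origin + (-85 sin35, y, 22+85cos35); row middle
base=L-np.array([c,s_,0])*(-.085*np.sin(np.radians(35)))
print('bases',np.round(base,4))
yr=(L@M.T)[:,1]; cells=yr-np.array([90,54,-18,-54])/1000; print('row mid y',cells)
o=np.r_[(base@M.T)[:,0].mean(),cells.mean(),0]; print('rack origin',M.T@o, 'yaw',yaw)
np.save('rack.npy',np.r_[M.T@o,yaw])
for n,cl in (('top',ct),('side',cs)):
    Q=(cl.reshape(-1,3)@M.T)-o
    for y0 in (0.036,-.072,.108):
        m=np.isfinite(Q[:,0])&(abs(Q[:,1]-y0)<.003)&(abs(Q[:,0])<.11)
        q=Q[m]; q=q[np.argsort(q[:,0])]; print(n,y0,[(int(a*1000),int(b*1000)) for a,b in q[:,[0,2]][::max(1,len(q)//30)]])
E
```

```text
0 [0.4387 0.3504 0.0909] 0.0006 [0.439  0.3504 0.0904] 0.0005
1 [0.4438 0.3149 0.0909] 0.0007 [0.4439 0.3148 0.0904] 0.0013
2 [0.4635 0.2813 0.0704] 0.0009 [0.4641 0.2812 0.0705] 0.0016
3 [0.4543 0.244  0.0913] 0.0005 [0.4543 0.2442 0.0912] 0.0007
4 [0.4597 0.208  0.0913] 0.0002 [0.4598 0.2081 0.091 ] 0.0004
5 [0.4792 0.1749 0.0707] 0.0007 [0.4789 0.1747 0.0702] 0.0002
rack yaw from longs 0.14641535107478043 spacing 0.03598303404209225
stubs yaw 0.1460777605702499 0.03586044733713913
bases [[0.4869 0.3575 0.0909]
 [0.492  0.322  0.0909]
 [0.5025 0.2511 0.0913]
 [0.5079 0.2151 0.0913]]
row mid y [0.19265889 0.19275042 0.19305965 0.19272675]
rack origin [0.49998214 0.2686168  0.        ] yaw 0.14641535107478043
top 0.036 [(-109, -1), (-102, 1), (-95, -1), (-90, -4), (-81, -2), (-73, -2), (-67, -1), (-62, 0), (-56, -4), (-50, -2), (-45, 2), (-39, 1), (-36, 0), (-33, 49), (-27, 53), (-21, 61), (-18, 65), (-10, 62), (-3, 60), (8, 42), (25, 5), (32, 4), (40, 3), (46, 3), (52, 3), (61, 1), (71, -4), (76, -1), (82, 1), (91, -2), (98, -2), (105, 2)]
top -0.072 [(-107, -6), (-102, -2), (-95, -
[... 962 characters left out ...]
84, -1), (90, 1), (96, 0), (102, -1), (108, 0)]
side -0.072 [(-108, 0), (-105, 0), (-98, 0), (-91, 0), (-86, 1), (-80, 1), (-74, 0), (-68, 0), (-61, 0), (-56, 1), (-49, 0), (-44, 1), (-39, -1), (-36, 5), (-30, 5), (-17, 65), (-12, 65), (-5, 68), (3, 53), (20, 27), (34, 4), (43, 4), (49, 6), (54, 6), (60, 7), (67, 1), (74, -1), (80, 0), (88, -1), (95, 0), (101, 2), (107, 1)]
side 0.108 [(-109, 0), (-100, 0), (-92, 1), (-84, 1), (-74, 0), (-66, 2), (-56, 0), (-45, 0), (-37, 6), (-33, 6), (-30, 48), (-28, 54), (-26, 42), (-22, 61), (-20, 62), (-17, 63), (-15, 55), (-12, 48), (-10, 44), (-7, 53), (-3, 58), (0, 52), (7, 44), (30, 4), (41, 5), (50, 6), (63, 1), (72, 1), (82, 1), (93, 2), (106, 0)]
```

Run:
```python
from h import *
s=cv2.imread('pics/side0.png');t=cv2.imread('pics/top0.png')
def up(im,x0,y0,w,h,k,fn):
    c=cv2.resize(im[y0:y0+h,x0:x0+w],None,fx=k,fy=k,interpolation=cv2.INTER_CUBIC)
    for i in range(0,w,5):
        cv2.line(c,(i*k+k//2,0),(i*k+k//2,6 if i%10 else 14),(0,0,255),1)
        if i%10==0: cv2.putText(c,str(x0+i),(i*k,26),0,.4,(0,0,255),1)
    for i in range(0,h,5):
        cv2.line(c,(0,i*k+k//2),(6 if i%10 else 14,i*k+k//2),(0,0,255),1)
        if i%10==0: cv2.putText(c,str(y0+i),(16,i*k+k//2),0,.4,(0,0,255),1)
    cv2.imwrite('pics/'+fn,c)
up(t,255,132,87,66,9,'t_tray2.png'); up(s,202,150,84,55,9,'s_tray2.png')
```

```text
(no output)
```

View pics/t_tray2.png

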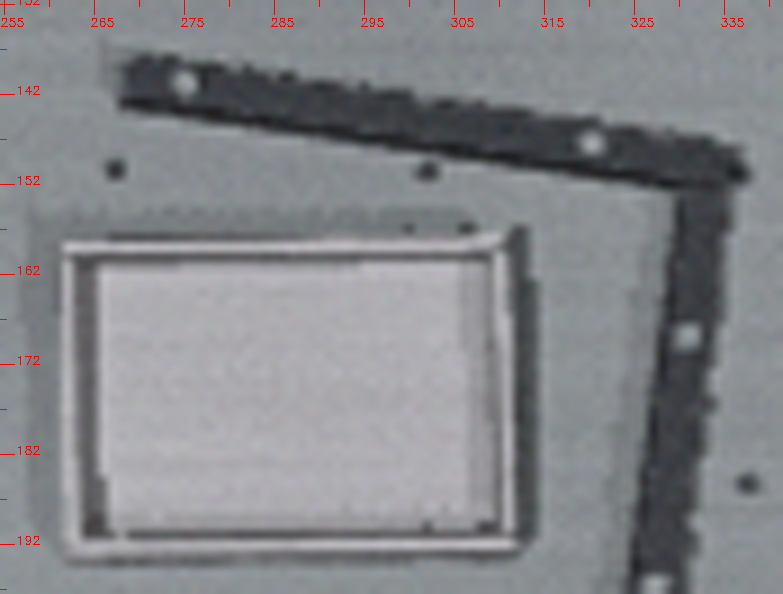

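View pics/s_tray2.png

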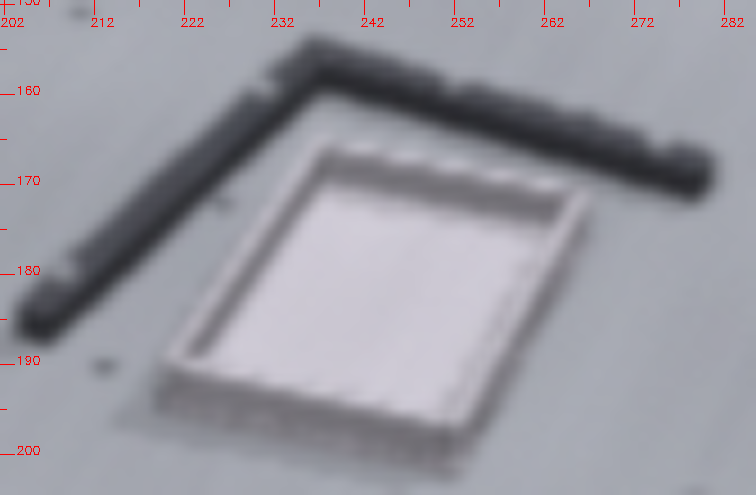

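Run:
```python
from h import *
tp=lambda p:(255+p[0]/9-.5,132+p[1]/9-.5)
sp=lambda p:(202+p[0]/9-.5,150+p[1]/9-.5)
names=['FL','FR','NR','NL']
T=[(62,242),(512,238),(522,551),(65,553)]
S=[(170,358),(322,148),(588,190),(463,433)]
P=[]
for n,a,b in zip(names,T,S):
    p,e=tri(tp(a),sp(b));P.append(p);print(n,np.round(p,4),round(e,4),'top@22',np.round(onplane('top',tp(a),.022)[0][:2],4),'side@22',np.round(onplane('side',sp(b),.022)[0][:2],4))
P=np.array(P);print('len',[round(np.linalg.norm(P[i]-P[(i+1)%4]),4) for i in range(4)])
for v in (P,):
    c=v.mean(0); yx=v[0]-v[1]+v[3]-v[2]; a1=np.arctan2(-yx[0],yx[1]); xx=v[0]-v[3]+v[1]-v[2]; a2=np.arctan2(xx[1],xx[0]); print('c',c,'yaw',a1,a2)
print('stop far bar')
a=onplane('top',[tp((125,108)),tp((660,187)),tp((685,187)),tp((632,590))],0); b=onplane('side',[sp((45,343)),sp((325,90)),sp((690,202))],0)
print(np.round(a,4));print(np.round(b,4))
d=a[0]-a[1];print('far yaw top',np.arctan2(-d[0],d[1])); d=a[2]-a[3];print('right bar yaw',np.arctan2(d[1],d[0]))
d=b[0]-b[1];print('far yaw side',np.arctan2(-d[0],d[1])); d=b[1]-b[2];print('right bar yaw',np.arctan2(d[1],d[0]))
```

```text
FL [ 0.618  -0.0338  0.024 ] 0.0012 top@22 [ 0.6191 -0.0337] side@22 [ 0.6185 -0.0363]
FR [ 0.6223 -0.1749  0.0161] 0.0015 top@22 [ 0.6216 -0.1741] side@22 [ 0.6181 -0.1664]
NR [ 0.524  -0.176   0.0209] 0.002 top@22 [ 0.5228 -0.1761] side@22 [ 0.5245 -0.1744]
NL [ 0.5208 -0.0356  0.0195] 0.0013 top@22 [ 0.5211 -0.0354] side@22 [ 0.5191 -0.0326]
len [np.float64(0.1414), np.float64(0.0984), np.float64(0.1405), np.float64(0.0973)]
c [ 0.57127715 -0.10508381  0.02011356] yaw 0.026381409695643784 0.01444467405516591
stop far bar
[[ 0.6684 -0.0534  0.    ]
 [ 0.644  -0.2242  0.    ]
 [ 0.6441 -0.2322  0.    ]
 [ 0.5141 -0.2132  0.    ]]
[[ 0.6727 -0.0564  0.    ]
 [ 0.6438 -0.2343  0.    ]
 [ 0.4983 -0.2118 -0.    ]]
far yaw top -0.1419168420218083
right bar yaw -0.145312409481916
far yaw side -0.1608980292972198
right bar yaw -0.15388821422638474
```

```bash
cat > plan.py <<'E'
from h import *
def Rdown(th,tilt=0.0):
    """tool down, x at world yaw th; tilt: about horizontal axis so that tool z leans +x_th by tilt (fingers point away)"""
    x=np.array([np.cos(th),np.sin(th),0]);up=np.array([0,0,1.])
    z=-up*np.cos(tilt)+x*np.sin(tilt); xx=x*np.cos(tilt)+up*np.sin(tilt)
    return np.c_[xx,np.cross(z,xx),z]
def inc(p,M):
    s=r.read_state();R0=R.from_quat(s['eef_rot']).as_matrix();p0=np.array(s['ee_pos'])
    rv=R.from_matrix(R0.T@M).as_rotvec(degrees=True);d=R0.T@(np.array(p)-p0)
    print('t %.2f'%s['time'],'pos',np.round(p0,4),'F',np.round(s['ft_force'],1),'w %.4f'%s['width'],'| inc',np.round(rv,2),np.round(d,4),'|d| %.3f'%np.linalg.norm(d))
E
python3 -c "
from plan import *
inc((.524,-.106,.16),Rdown(.02))
inc((.524,-.106,.16),Rdown(.02+np.pi))"
```

```text
t 0.10 pos [0.1574 0.6044 0.1965] F [-0.1 -0.1 -0.9] w 0.0873 | inc [5.000e-02 6.000e-02 7.426e+01] [-0.5951  0.5338  0.0373] |d| 0.800
t 0.10 pos [0.1574 0.6044 0.1965] F [-0.1 -0.1 -0.9] w 0.0873 | inc [-7.0000e-02  5.0000e-02 -1.0574e+02] [-0.5951  0.5338  0.0373] |d| 0.800
```

Request:
{"api": "carry_out", "payload": {
  "increments": "0 0 8 -0.045 0.041 0 0.045; 0 0 16 -0.09 0.082 0 0.045; 0 0 24 -0.135 0.122 0 0.045; 0 0 32 -0.18 0.162 0 0.045; 0 0 40 -0.22 0.2 0 0.045"
}}

```text
time: 0.72
ee_pos: [0.2962, 0.339, 0.1967]
eef_rot: [0.953, 0.302, -0.0, 0.001]
ft_force: [0.8, -0.4, 1.0]
width: 0.0479
```

```bash
python3 -c "
from plan import *
inc((.524,-.106,.16),Rdown(.02))"
```

```text
t 0.72 pos [0.2962 0.339  0.1967] F [ 0.8 -0.4  1. ] w 0.0479 | inc [ 0.06  0.05 33.97] [-0.0696  0.495   0.0371] |d| 0.501
```

Request:
{"api": "carry_out", "payload": {
  "increments": "0 0 7 -0.009 0.061 0 0.045; 0 0 14 -0.018 0.122 0 0.045; 0 0 21 -0.027 0.183 0 0.045; 0 0 28 -0.035 0.244 0 0.045; 0 0 34 -0.043 0.305 0 0.045"
}}

```text
time: 1.35
ee_pos: [0.4368, 0.0629, 0.1969]
eef_rot: [1.0, 0.008, -0.0, 0.0]
ft_force: [1.7, 1.9, -0.4]
width: 0.0446
```

```bash
python3 -c "
from plan import *
inc((.524,-.106,.1),Rdown(.02))"
```

```text
t 1.35 pos [0.4368 0.0629 0.1969] F [ 1.7  1.9 -0.4] w 0.0446 | inc [ 0.04  0.01 -0.24] [0.0845 0.1702 0.097 ] |d| 0.213
```

Request:
{"api": "carry_out", "payload": {
  "increments": "0 0 0 0.028 0.056 0.0 0.045; 0 0 0 0.056 0.112 0.01 0.045; 0 0 0 0.0845 0.17 0.04 0.045; 0 0 0 0.0845 0.17 0.097 0.045; 0 0 0 0.0845 0.17 0.1 0.045"
}}

```text
time: 1.98
ee_pos: [0.5209, -0.1067, 0.0934]
eef_rot: [1.0, 0.007, -0.004, 0.001]
ft_force: [0.5, 0.6, 0.9]
width: 0.0449
```

```bash
python3 -c "
from plan import *
inc((.524,-.106,.009),Rdown(.02))"
```

```text
t 1.98 pos [ 0.5209 -0.1067  0.0934] F [0.5 0.6 0.9] w 0.0449 | inc [ 0.12  0.46 -0.36] [ 0.0038 -0.0009  0.0844] |d| 0.084
```

Request:
{"api": "carry_out", "payload": {
  "increments": "0 0 0 0.004 -0.001 0.03 0.045; 0 0 0 0.004 -0.001 0.06 0.045; 0 0 0 0.004 -0.001 0.083 0.045; 0 0 0 0.004 -0.001 0.083 0.045; 0 0 0 0.004 -0.001 0.083 0.03",
  "squeeze": 15
}}

```text
time: 2.6
ee_pos: [0.5255, -0.1054, 0.0123]
eef_rot: [1.0, 0.007, -0.003, 0.001]
ft_force: [0.0, 0.3, 0.0]
width: 0.0404
```

```bash
python3 -c "
from plan import *
inc((.524,-.106,.009),Rdown(.02))
p,_=r.camera('top');crop(p,240,125,110,100,6,'t3.png')
p,_=r.camera('side');crop(p,195,140,110,70,6,'s3.png')"
```

```text
t 2.60 pos [ 0.5255 -0.1054  0.0123] F [0.  0.3 0. ] w 0.0404 | inc [ 0.09  0.33 -0.31] [-0.0015  0.0006  0.0034] |d| 0.004
```

View pics/s3.png

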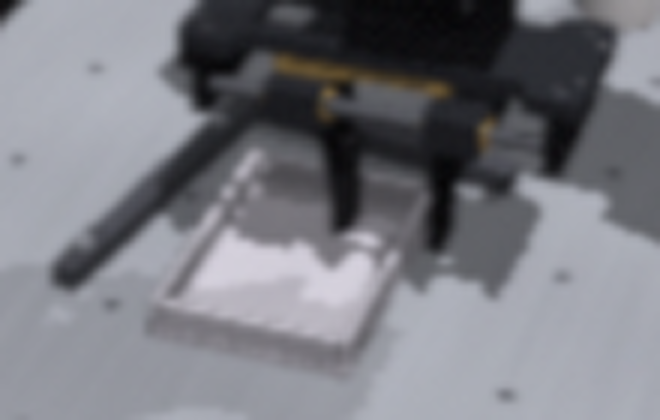

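One finger is inside the tray (crop 345,215) and the other is outside the near wall (440,240), so I'll close.

Request:
{"api": "carry_out", "payload": {
  "increments": "0 0 0 -0.001 0 0.003 0.02; 0 0 0 -0.001 0 0.003 0; 0 0 0 -0.001 0 0.003 0; 0 0 0 -0.001 0 0.003 0; 0 0 0 -0.001 0 0.003 0",
  "squeeze": 20
}}

```text
time: 3.32
ee_pos: [0.5243, -0.1056, 0.009]
eef_rot: [1.0, 0.007, -0.003, 0.001]
ft_force: [-0.3, -0.4, -0.5]
width: 0.0004
```

```bash
python3 -c "
from plan import *
th=-.148; c=np.array([.644,-.232])+np.array([[np.cos(th),-np.sin(th)],[np.sin(th),np.cos(th)]])@np.array([-.0475-.05,.07])
print(c)
c=np.array([.644,-.232])+np.array([[np.cos(th),-np.sin(th)],[np.sin(th),np.cos(th)]])@np.array([-.0975-.01,.07+.012])
print(c)
inc((c[0],c[1],.009),Rdown(-.148))"
```

```text
[ 0.55788809 -0.14838786]
[ 0.54976694 -0.13504444]
t 3.33 pos [ 0.5243 -0.1056  0.009 ] F [-0.3 -0.4 -0.5] w 0.0004 | inc [0.13 0.32 9.29] [ 0.025   0.0298 -0.    ] |d| 0.039
```

```bash
python3 -c "
from plan import *
p,_=r.camera('top');crop(p,240,125,110,100,6,'t4.png')
p,_=r.camera('side');crop(p,195,140,110,70,6,'s4.png')"
```

```text
(no output)
```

View pics/s4.png

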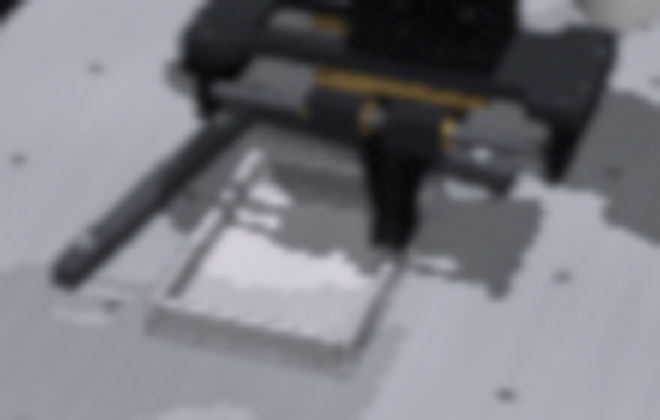

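View pics/t4.png

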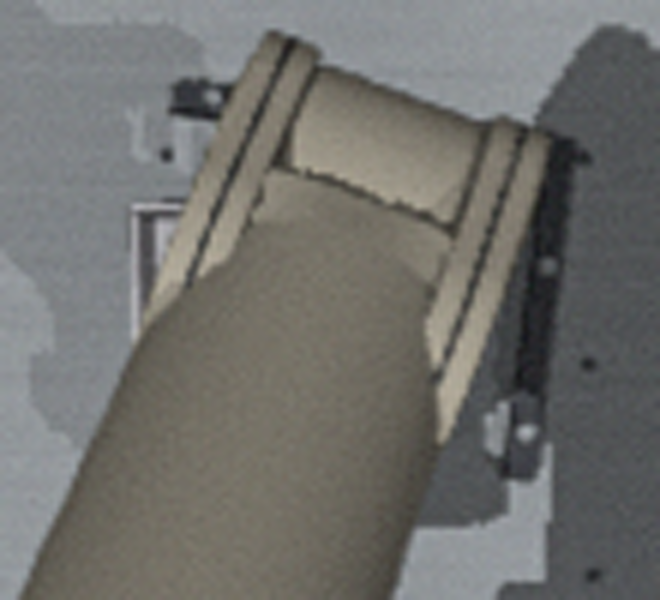

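The fingertips cage the wall but the pads close above it (width reads 0), so the tray isn't gripped. Instead I'll push with both fingertips as a two-point pusher, first on the left wall and then on the near wall, which squares the tray.

```bash
cat >> plan.py <<'E'
TH=-.148; CO=np.array([.644,-.232])
def st(x,y):
    c,s=np.cos(TH),np.sin(TH); return CO+np.array([c*x-s*y,s*x+c*y])
def tost(p):
    c,s=np.cos(TH),np.sin(TH); d=np.array(p)-CO; return np.array([c*d[0]+s*d[1],-s*d[0]+c*d[1]])
E
python3 -c "
from plan import *
print(st(-.09,.218),st(-.09,.152))
inc((*st(-.09,.22),.06),Rdown(TH))
"
```

```text
[ 0.58713023 -0.00311175] [ 0.57739785 -0.06839024]
t 3.42 pos [ 0.5244 -0.1056  0.009 ] F [ 0.3 -0.4  0.2] w 0.0003 | inc [0.12 0.32 9.29] [ 0.0642 -0.1034 -0.0515] |d| 0.132
```

Request:
{"api": "carry_out", "payload": {
  "increments": "0 0 0 0 0 -0.045 0; 0 0 3 0.005 -0.01 -0.07 0.03; 0 0 6 0.035 -0.06 -0.07 0.06; 0 0 9.3 0.064 -0.103 -0.07 0.06; 0 0 9.3 0.064 -0.103 -0.06 0.06"
}}

```text
time: 4.05
ee_pos: [0.5892, 0.0033, 0.0683]
eef_rot: [0.997, -0.071, -0.002, 0.001]
ft_force: [-0.5, -0.5, 0.4]
width: 0.0328
```

```bash
python3 -c "
from plan import *
inc((*st(-.09,.22),.008),Rdown(TH))
"
```

```text
t 4.05 pos [0.5892 0.0033 0.0683] F [-0.5 -0.5  0.4] w 0.0328 | inc [0.08 0.24 0.35] [-0.0009  0.0046  0.0604] |d| 0.061
```

Request:
{"api": "carry_out", "payload": {
  "increments": "0 0 0.3 0 0.003 0.03 0.06; 0 0 0.3 0 0.003 0.06 0.06; 0 0 0.3 0 0.003 0.06 0.06; 0 0 0.3 0 0.003 0.06 0.06; 0 0 0.3 0 0.01 0.06 0.06"
}}

```text
time: 4.68
ee_pos: [0.5884, -0.0065, 0.0097]
eef_rot: [0.997, -0.073, -0.001, 0.0]
ft_force: [0.7, 0.3, -0.7]
width: 0.0601
```

```bash
python3 -c "
from plan import *
inc((*st(-.09,.153),.008),Rdown(TH))
p,_=r.camera('side');crop(p,185,140,120,80,6,'s5.png')"
```

```text
t 4.67 pos [ 0.5884 -0.0065  0.0097] F [ 0.7  0.3 -0.7] w 0.0601 | inc [0.04 0.13 0.09] [-0.0018  0.0618  0.0017] |d| 0.062
```

View pics/s5.png

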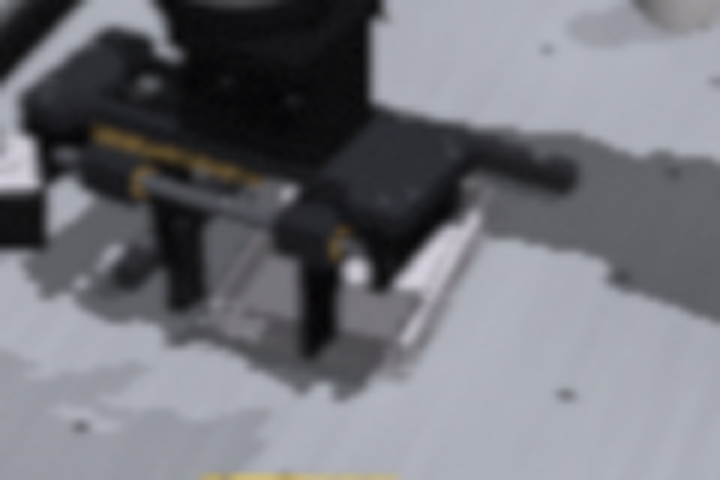

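Request:
{"api": "carry_out", "payload": {
  "increments": "0 0 0 -0.014 0 0.001 0.06; 0 0 0 -0.014 0.016 0.001 0.06; 0 0 0 -0.014 0.032 0.001 0.06; 0 0 0 -0.014 0.047 0.001 0.06; 0 0 0 -0.014 0.062 0.001 0.06"
}}

```text
time: 5.35
ee_pos: [0.565, -0.069, 0.0088]
eef_rot: [0.997, -0.074, -0.001, 0.001]
ft_force: [0.5, 0.7, 0.5]
width: 0.06
```

```bash
python3 -c "
from plan import *
s=r.read_state();print(s['ft_force'],tost(s['ee_pos'][:2]))
inc((*st(-.1,.153),.06),Rdown(TH))
p,_=r.camera('side');crop(p,185,140,120,80,6,'s6.png')"
```

```text
[0.51435779 0.69501415 0.51093522] [-0.10215345  0.14952351]
t 5.35 pos [ 0.565  -0.069   0.0088] F [0.5 0.7 0.5] w 0.0600 | inc [ 0.09  0.13 -0.04] [ 0.002  -0.0034 -0.0512] |d| 0.051
```

View pics/s6.png

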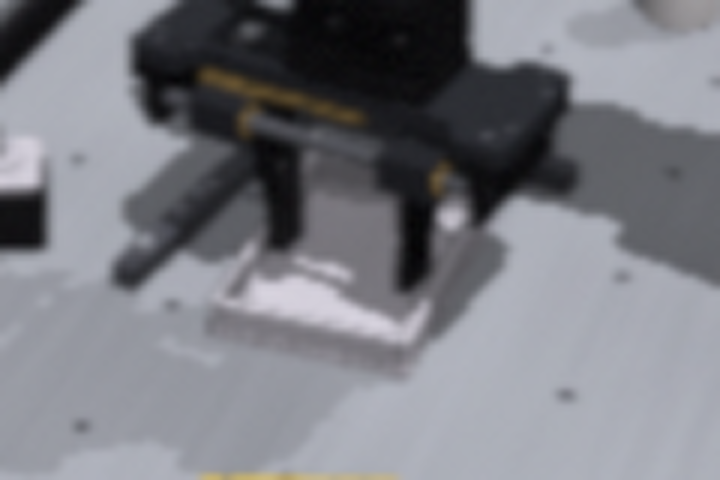

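```bash
python3 -c "
from plan import *
s=r.read_state();M=R.from_quat(s['eef_rot']).as_matrix();p=np.array(s['ee_pos'])
for dx in (-.037,.037): print('finger tip proj',proj('side',p+M[:,0]*dx), (proj('side',p+M[:,0]*dx)-[185,140])*6)
p,d=r.camera('side');c=cloud('side',d)
cv2.imwrite('pics/s7.png',p)
for u in (254,232):
  for v in range(176,192): print(u,v,np.round(c[v,u],3),p[v,u])
"
```

```text
finger tip proj [[253.86922684 193.87124038]] [[413.21536107 323.22744226]]
finger tip proj [[231.57889704 186.41829752]] [[279.47338222 278.5097851 ]]
254 176 [ 0.525 -0.056  0.078] [13 11 12]
254 177 [ 0.525 -0.055  0.076] [11  8  9]
254 178 [ 0.525 -0.054  0.073] [10  9  9]
254 179 [ 0.525 -0.055  0.069] [8 8 6]
254 180 [ 0.525 -0.054  0.066] [10  8  9]
254 181 [ 0.525 -0.055  0.062] [10  9  9]
254 182 [ 0.526 -0.059  0.055] [10  8  8]
254 183 [ 0.526 -0.06   0.051] [8 6 7]
254 184 [ 0.526 -0.06   0.048] [13 10 11]
254 185 [ 0.525 -0.058  0.046] [15 14 15]
254 186 [ 0.527 -0.063  0.039] [30 27 27]
254 187 [ 0.526 -0.061  0.037] [59 55 56]
254 188 [ 0.539 -0.098  0.005] [93 87 89]
254 189 [ 0.536 -0.09   0.007] [111 105 107]
254 190 [ 0.534 -0.085  0.007] [126 119 122]
254 191 [ 0.526 -0.061  0.023] [151 143 146]
232 176 [ 0.594 -0.066  0.054] [22 20 20]
232 177 [ 0.595 -0.068  0.05 ] [24 22 23]
232 178 [ 0.595 -0.067  0.047] [23 20 21]
232 179 [ 0.595 -0.066  0.044] [25 23 24]
232 180 [ 0.594 -0.065  0.041] [38 35 36]
232 181 [ 0.595 -0.066  0.037] [76 72 73]
232 182 [ 0.61  -0.102  0.006] [114 107 109]
232 183 [ 0.608 -0.097  0.006] [123 116 119]
232 184 [ 0.607 -0.095  0.004] [129 122 125]
232 185 [ 0.604 -0.088  0.006] [152 144 146]
232 186 [ 0.601 -0.08   0.008] [188 177 181]
232 187 [ 0.601 -0.079  0.006] [213 201 206]
232 188 [ 0.598 -0.073  0.007] [219 209 213]
232 189 [ 0.597 -0.069  0.006] [219 209 213]
232 190 [ 0.595 -0.064  0.007] [218 207 211]
232 191 [ 0.593 -0.061  0.006] [213 202 206]
```

The depth shows the fingertips ending at about z=0.036 while the TCP reads 0.009. So the real finger end sits about 27 mm above the reported TCP, which explains why the fingers passed over the wall. The tray hasn't moved. I'll back off outside it and descend with force checks.

Request:
{"api": "carry_out", "payload": {
  "increments": "0 0 0 0 -0.035 -0.004 0.06; 0 0 0 0 -0.07 -0.004 0.06; 0 0 0 0 -0.07 0.005 0.06; 0 0 0 0 -0.07 0.01 0.06; 0 0 0 0 -0.07 0.01 0.06"
}}

```text
time: 6.08
ee_pos: [0.5746, -0.0022, -0.0018]
eef_rot: [0.997, -0.076, -0.002, 0.001]
ft_force: [-0.2, -0.5, -0.2]
width: 0.0599
```

```bash
python3 -c "
from plan import *
s=r.read_state();print(s['ft_force'],s['ee_pos'],tost(s['ee_pos'][:2]))
p,d=r.camera('side');c=cloud('side',d)
crop(p,185,140,120,80,6,'s8.png')
M=R.from_quat(s['eef_rot']).as_matrix();P=np.array(s['ee_pos'])
# finger dark pixels: closest cloud to finger columns
for dx in (-.0375,.0375):
  q=P+M[:,0]*dx
  m=np.isfinite(c[...,0])&(abs((c-q)@M[:,0])<.007)&(abs((c-q)@M[:,1])<.016)&(c[...,2]>-.03)&(c[...,2]<.08)&(p.max(2)<60)
  z=np.sort(c[m][:,2]);print(len(z),z[:6])
"
```

```text
[-0.17994385 -0.49713732 -0.24306292] [ 0.574634   -0.00224709 -0.00179124] [-0.10248712  0.21701251]
78 [0.02699573 0.0277823  0.02778675 0.0279381  0.02797025 0.02982965]
61 [0.0230222  0.02455869 0.02493122 0.02588528 0.02725119 0.02754886]
```

View pics/s8.png

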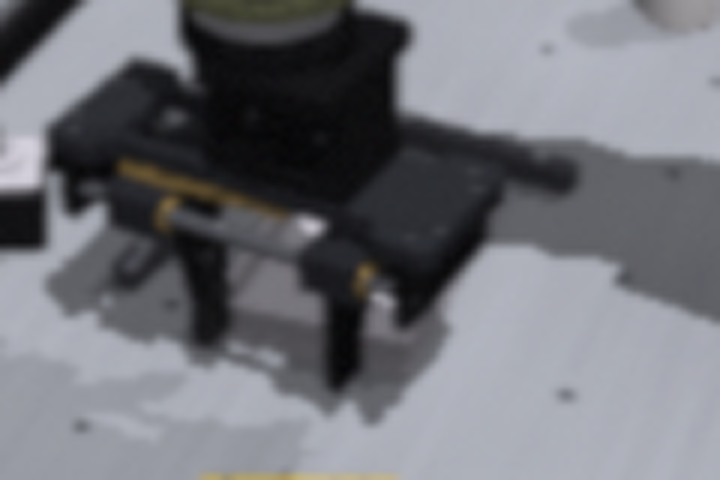

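Request:
{"api": "carry_out", "payload": {
  "increments": "0 0 0 0 0 0.005 0.06; 0 0 0 0 0 0.01 0.06; 0 0 0 0 0 0.014 0.06; 0 0 0 0 0.01 0.014 0.06; 0 0 0 0 0.02 0.014 0.06"
}}

```text
time: 6.75
ee_pos: [0.5718, -0.0226, -0.0153]
eef_rot: [0.997, -0.076, -0.001, 0.001]
ft_force: [1.3, 1.1, -0.9]
width: 0.0599
```

```bash
python3 -c "
from plan import *
s=r.read_state();print(s['ft_force'],s['ee_pos'],tost(s['ee_pos'][:2]))
inc((*st(-.1,.153),-.016),Rdown(TH))
p,d=r.camera('side');c=cloud('side',d)
crop(p,185,140,120,80,6,'s9.png')"
```

```text
[ 1.30929138  1.07324537 -0.91516226] [ 0.57183907 -0.02262413 -0.0152972 ] [-0.10224669  0.1964461 ]
t 6.75 pos [ 0.5718 -0.0226 -0.0153] F [ 1.3  1.1 -0.9] w 0.0599 | inc [ 0.15  0.14 -0.26] [0.0024 0.0434 0.0008] |d| 0.044
```

View pics/s9.png

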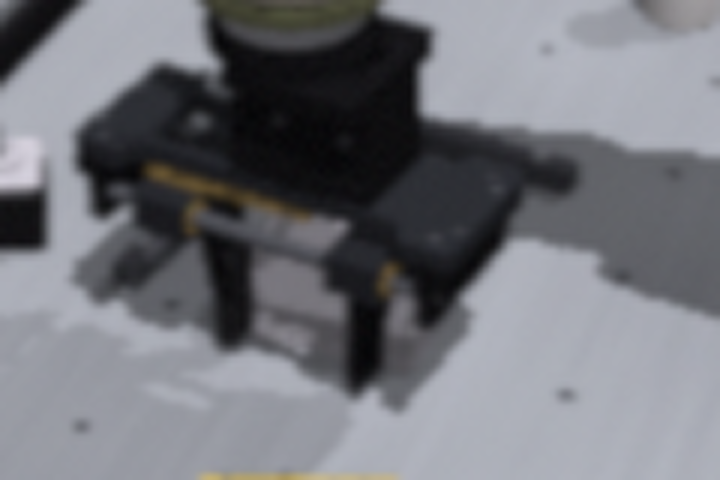

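Now the tips are at about z=0.011, outside the left wall, so I'll push.

Request:
{"api": "carry_out", "payload": {
  "increments": "0 0 0 0 0.01 0 0.06; 0 0 0 0 0.019 0 0.06; 0 0 0 0 0.028 0 0.06; 0 0 0 0 0.036 0 0.06; 0 0 0 0 0.041 0 0.06"
}}

```text
time: 7.42
ee_pos: [0.5666, -0.0639, -0.0147]
eef_rot: [0.997, -0.077, -0.0, 0.001]
ft_force: [8.1, 10.0, -2.3]
width: 0.0598
```

```bash
python3 -c "
from plan import *
s=r.read_state();print(s['ft_force'],s['ee_pos'],tost(s['ee_pos'][:2]))
p,d=r.camera('side');c=cloud('side',d)
crop(p,185,140,120,80,6,'s10.png')"
```

```text
[ 8.14116759 10.02919216 -2.26950707] [ 0.56657426 -0.06389529 -0.01465122] [-0.10136809  0.15484977]
```

View pics/s10.png

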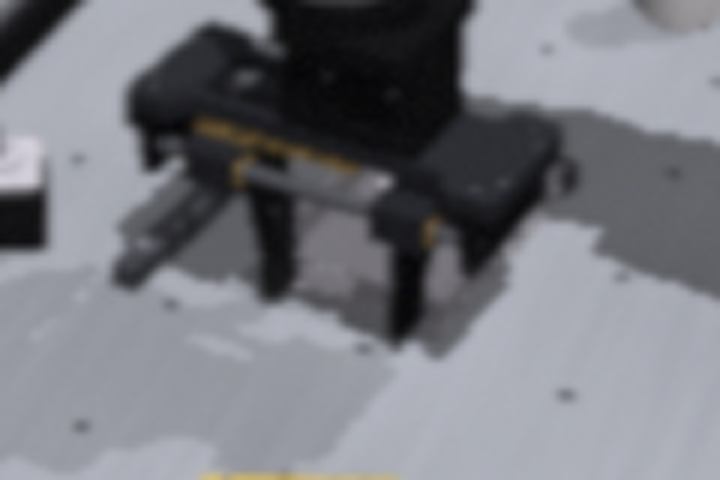

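Request:
{"api": "carry_out", "payload": {
  "increments": "0 0 0 0 -0.01 0 0.06; 0 0 0 0 -0.01 -0.04 0.06; 0 0 0 -0.02 -0.01 -0.08 0.07; 0 0 0 -0.06 0 -0.09 0.07; 0 0 0 -0.09 0.02 -0.09 0.07"
}}

```text
time: 8.1
ee_pos: [0.4741, -0.0695, 0.076]
eef_rot: [0.997, -0.076, 0.001, 0.0]
ft_force: [-0.8, -0.5, 0.1]
width: 0.0694
```

```bash
python3 -c "
from plan import *
s=r.read_state();print(np.round(s['joint_positions'],2),s['ft_force'])
inc((*st(-.17,.075),.03),Rdown(TH+np.pi/2))
inc((*st(-.17,.075),.03),Rdown(TH-np.pi/2))
p,d=r.camera('side');crop(p,185,140,120,80,6,'s11.png')
p,d=r.camera('top');crop(p,240,125,110,100,6,'t11.png')"
```

```text
[-0.69  0.14  0.8   2.02 -0.11  1.03  0.01] [-0.78606366 -0.45729615  0.09930115]
t 8.10 pos [ 0.4741 -0.0695  0.076 ] F [-0.8 -0.5  0.1] w 0.0694 | inc [ 9.000e-02 -2.000e-02 -9.022e+01] [0.0222 0.0605 0.0461] |d| 0.079
t 8.10 pos [ 0.4741 -0.0695  0.076 ] F [-0.8 -0.5  0.1] w 0.0694 | inc [-2.000e-02 -9.000e-02  8.978e+01] [0.0222 0.0605 0.0461] |d| 0.079
```

View pics/s11.png

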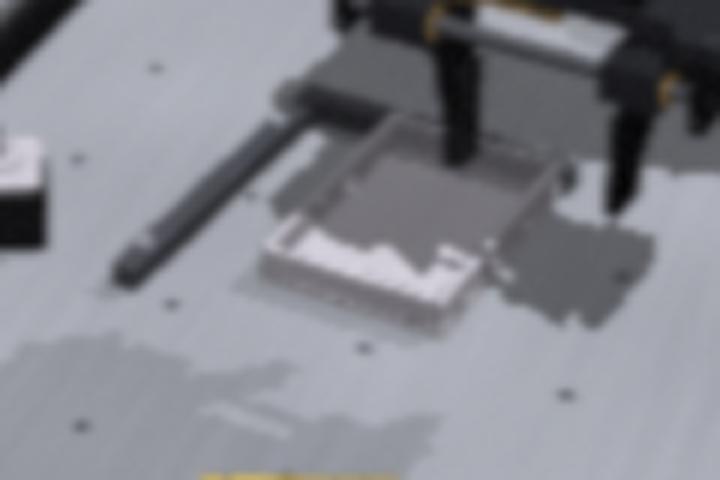

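View pics/t11.png

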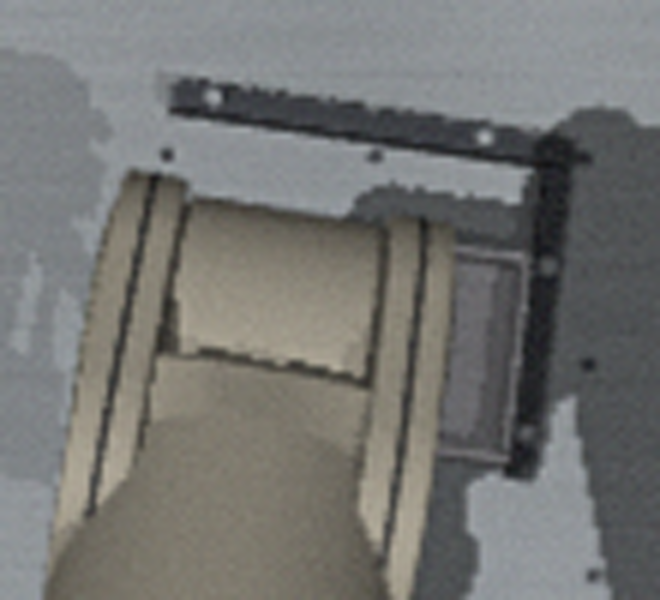

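Request:
{"api": "carry_out", "payload": {
  "increments": "0 0 -10 -0.005 0.015 0 0.07; 0 0 -20 -0.01 0.03 0 0.07; 0 0 -30 -0.01 0.06 0 0.07; 0 0 -40 -0.01 0.06 0 0.07; 0 0 -50 -0.01 0.06 0 0.07"
}}

```text
time: 8.82
ee_pos: [0.4529, -0.1292, 0.0753]
eef_rot: [0.936, 0.353, -0.001, -0.0]
ft_force: [0.2, -0.2, 0.2]
width: 0.0698
```

```bash
python3 -c "
from plan import *
s=r.read_state();print(np.round(s['joint_positions'],2),s['ft_force'])
inc((*st(-.18,.075),-.015),Rdown(TH+np.pi/2))"
```

```text
[-0.54  0.11  0.77  2.03 -0.09  1.03  0.99] [ 0.17682307 -0.22487837  0.24207605]
t 8.82 pos [ 0.4529 -0.1292  0.0753] F [ 0.2 -0.2  0.2] w 0.0698 | inc [ -0.07   0.05 -40.17] [0.0169 0.0176 0.0902] |d| 0.093
```

Request:
{"api": "carry_out", "payload": {
  "increments": "0 0 -10 0.017 0.018 0 0.07; 0 0 -20 0.017 0.018 0.0 0.07; 0 0 -30 0.017 0.018 0.03 0.07; 0 0 -40 0.017 0.018 0.06 0.07; 0 0 -40 0.017 0.018 0.088 0.07"
}}

```text
time: 9.45
ee_pos: [0.4775, -0.1315, -0.0139]
eef_rot: [0.758, 0.653, -0.001, -0.0]
ft_force: [0.6, 0.3, 0.3]
width: 0.07
```

```bash
python3 -c "
from plan import *
s=r.read_state();print(np.round(s['joint_positions'],2),s['ft_force'],tost(s['ee_pos'][:2]))
inc((*st(-.1095,.073),-.015),Rdown(TH+np.pi/2))
p,d=r.camera('side');crop(p,185,140,120,80,6,'s12.png')"
```

```text
[-0.38  0.33  0.63  2.04 -0.26  0.85  1.82] [0.60761776 0.30125343 0.25636089] [-0.17946557  0.0748851 ]
t 9.45 pos [ 0.4775 -0.1315 -0.0139] F [0.6 0.3 0.3] w 0.0700 | inc [-0.1   0.04 -0.02] [-0.0019  0.07    0.001 ] |d| 0.070
```

View pics/s12.png

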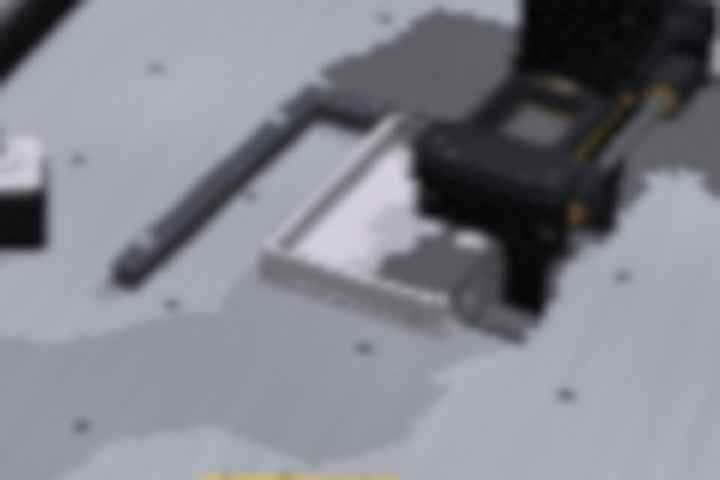

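Request:
{"api": "carry_out", "payload": {
  "increments": "0 0 0 -0.001 0.016 0.001 0.07; 0 0 0 -0.001 0.032 0.001 0.07; 0 0 0 -0.001 0.046 0.001 0.07; 0 0 0 -0.001 0.057 0.001 0.07; 0 0 0 -0.001 0.065 0.001 0.07"
}}

```text
time: 10.12
ee_pos: [0.5392, -0.1414, -0.0183]
eef_rot: [0.758, 0.652, -0.003, -0.003]
ft_force: [-8.9, 2.8, 6.6]
width: 0.0702
```

```bash
python3 -c "
from plan import *
s=r.read_state();print(s['ft_force'],tost(s['ee_pos'][:2]))
p,d=r.camera('side');crop(p,185,140,120,80,6,'s13.png')"
```

```text
[-8.88986349  2.84371944  6.59669243] [-0.11701963  0.0741957 ]
```

View pics/s13.png

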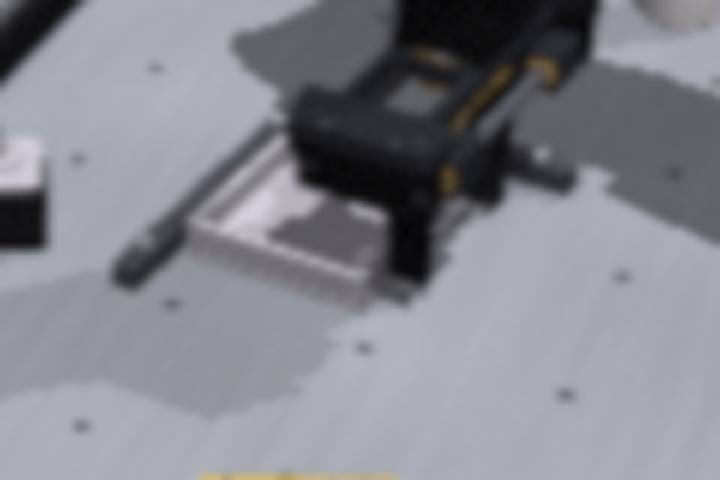

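Request:
{"api": "carry_out", "payload": {
  "increments": "0 0 0 0 0.003 -0.002 0.07; 0 0 0 0 0.005 -0.002 0.07; 0 0 0 0 0.006 -0.002 0.07; 0 0 0 0 0.006 -0.002 0.07; 0 0 0 0 0.006 -0.002 0.07"
}}

```text
time: 10.8
ee_pos: [0.5441, -0.1424, -0.0161]
eef_rot: [0.758, 0.652, -0.004, -0.004]
ft_force: [-11.9, 2.5, 9.6]
width: 0.0701
```

Request:
{"api": "carry_out", "payload": {
  "increments": "0 0 0 0 -0.015 0 0.07; 0 0 0 0 -0.02 -0.03 0.07; 0 0 0 0 -0.04 -0.08 0.06; 0 0 0 0 -0.08 -0.09 0.06; 0 0 0 0 -0.11 -0.09 0.06"
}}

```text
time: 11.42
ee_pos: [0.4366, -0.1264, 0.0764]
eef_rot: [0.758, 0.652, -0.002, -0.003]
ft_force: [0.4, -0.0, 0.4]
width: 0.0604
```

```bash
python3 -c "
from plan import *
s=r.read_state();print(s['ft_force'],tost(s['ee_pos'][:2]),np.round(s['joint_positions'],2))
p,d=r.camera('side');crop(p,200,145,90,60,8,'s14.png')
p,d=r.camera('top');crop(p,250,125,90,75,8,'t14.png')"
```

```text
[ 0.41433505 -0.04861586  0.41796117] [-0.22073815  0.0739018 ] [-0.49  0.07  0.7   2.06 -0.05  1.03  1.66]
```

View pics/s14.png

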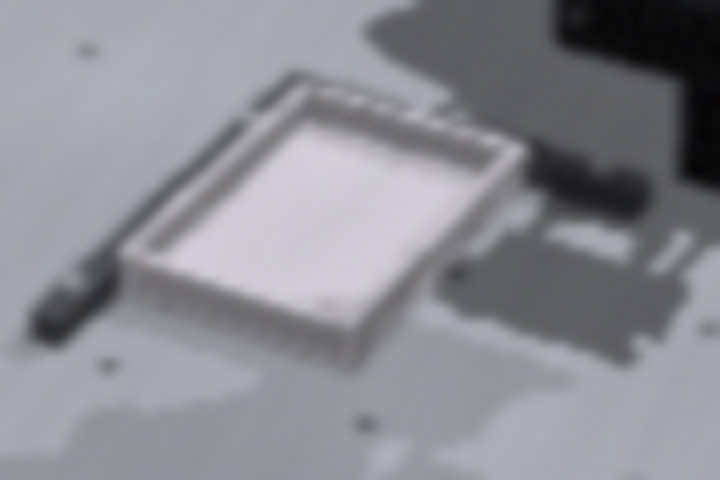

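View pics/t14.png

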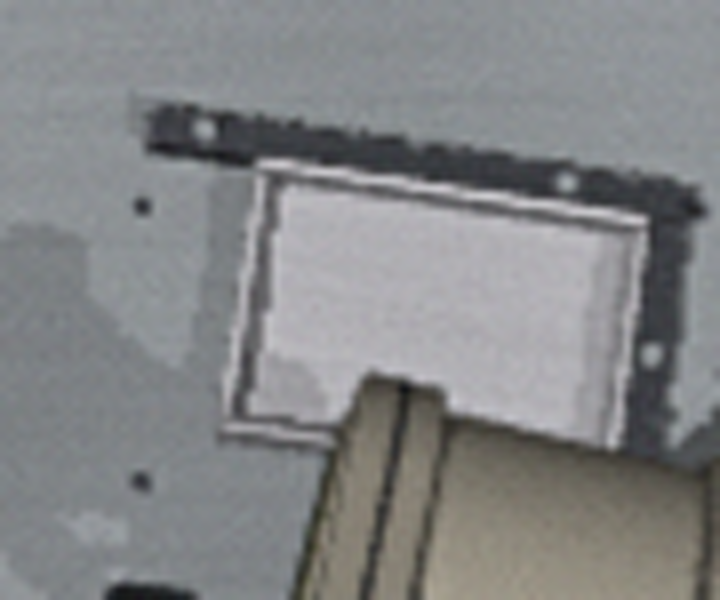

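Run:
```python
from plan import *
f=lambda p,o:(o[0]+p[0]/8-.5,o[1]+p[1]/8-.5)
for n,a in {'FL':(258,160),'FR':(648,214),'NL':(220,436)}.items():
    q=onplane('top',[f(a,(250,125))],.022)[0];print('top',n,np.round(q,4),np.round(tost(q[:2]),4))
for n,a in {'FL':(120,256),'FR':(298,78),'NR':(528,147),'NL':(350,336)}.items():
    q=onplane('side',[f(a,(200,145))],.022)[0];print('side',n,np.round(q,4),np.round(tost(q[:2]),4))
```

```text
top FL [ 0.6597 -0.0908  0.022 ] [-0.0052  0.142 ]
top FR [ 0.6415 -0.2283  0.022 ] [-0.0031  0.0033]
top NL [ 0.5606 -0.0776  0.022 ] [-0.1052  0.1404]
side FL [ 0.6603 -0.0887  0.022 ] [-0.005   0.1441]
side FR [ 0.645  -0.2304  0.022 ] [0.0008 0.0018]
side NR [ 0.5419 -0.2146  0.022 ] [-0.1035  0.0022]
side NL [ 0.5626 -0.0719  0.022 ] [-0.1041  0.1464]
```

```bash
python3 -c "
from plan import *
inc((*st(-.052,.19),.05),Rdown(TH))"
```

```text
t 11.53 pos [ 0.4348 -0.1259  0.0756] F [ 0.3  0.4 -0.4] w 0.0601 | inc [-0.49  0.33 89.83] [0.1163 0.1704 0.0242] |d| 0.208
```

```bash
python3 -c "
from plan import *
print(tost(onplane('top',[(277,113)],.043)[0][:2]))
inc((*st(-.07,.19),.05),Rdown(TH))"
```

```text
[0.07718706 0.1687455 ]
t 11.53 pos [ 0.4348 -0.1259  0.0756] F [ 0.3  0.4 -0.4] w 0.0601 | inc [-0.49  0.33 89.83] [0.1163 0.1524 0.0244] |d| 0.193
```

Request:
{"api": "carry_out", "payload": {
  "increments": "0 0 10 0.02 0.02 0.01 0.035; 0 0 20 0.05 0.05 0.01 0.035; 0 0 30 0.08 0.09 0.01 0.035; 0 0 40 0.1 0.13 0.01 0.035; 0 0 50 0.117 0.152 0.01 0.035"
}}

```text
time: 12.15
ee_pos: [0.6056, -0.0322, 0.0644]
eef_rot: [0.963, 0.268, -0.003, -0.002]
ft_force: [0.2, 0.5, -0.5]
width: 0.0354
```

```bash
python3 -c "
from plan import *
inc((*st(-.07,.185),.0),Rdown(TH))"
```

```text
t 12.15 pos [ 0.6056 -0.0322  0.0644] F [ 0.2  0.5 -0.5] w 0.0354 | inc [-0.2   0.34 39.58] [-0.0062  0.0041  0.0644] |d| 0.065
```

Request:
{"api": "carry_out", "payload": {
  "increments": "0 0 10 -0.006 0 0 0.035; 0 0 20 -0.006 0 0 0.035; 0 0 30 -0.006 0 0.02 0.035; 0 0 39.6 -0.006 0 0.05 0.035; 0 0 39.6 -0.006 0.0 0.079 0.035"
}}

```text
time: 12.78
ee_pos: [0.6014, -0.0349, -0.0153]
eef_rot: [0.997, -0.075, -0.002, -0.001]
ft_force: [-0.4, 0.5, 0.1]
width: 0.0349
```

```bash
python3 -c "
from plan import *
s=r.read_state();print(s['ft_force'],tost(s['ee_pos'][:2]))
inc((*st(-.07,.15),-.015),Rdown(TH))"
```

```text
[-0.37556613  0.45035496  0.13289071] [-0.071219    0.18867455]
t 12.78 pos [ 0.6014 -0.0349 -0.0153] F [-0.4  0.5  0.1] w 0.0349 | inc [-0.05  0.26 -0.11] [ 0.0013  0.0387 -0.0003] |d| 0.039
```

Request:
{"api": "carry_out", "payload": {
  "increments": "0 0 0 0.001 0.012 0 0.035; 0 0 0 0.001 0.024 0 0.035; 0 0 0 0.001 0.032 0 0.035; 0 0 0 0.001 0.035 0 0.035; 0 0 0 0.001 0.035 0 0.035"
}}

```text
time: 13.4
ee_pos: [0.5979, -0.0694, -0.0146]
eef_rot: [0.997, -0.075, -0.002, -0.001]
ft_force: [1.0, 0.9, 0.1]
width: 0.035
```

Request:
{"api": "carry_out", "payload": {
  "increments": "0 0 0 0 0.003 0 0.035; 0 0 0 0 0.005 0 0.035; 0 0 0 0 0.006 0 0.035; 0 0 0 0 0.007 0 0.035; 0 0 0 0 0.007 0 0.035"
}}

```text
time: 14.02
ee_pos: [0.5975, -0.0695, -0.0146]
eef_rot: [0.997, -0.072, -0.002, -0.005]
ft_force: [-0.7, 18.3, 6.1]
width: 0.0351
```

```bash
python3 -c "
from plan import *
s=r.read_state();print(s['ft_force'],tost(s['ee_pos'][:2]))
p,d=r.camera('side');crop(p,200,145,90,60,8,'s15.png')"
```

```text
[-0.72005649 18.26738639  6.10361341] [-0.0699777  0.1538618]
```

View pics/s15.png

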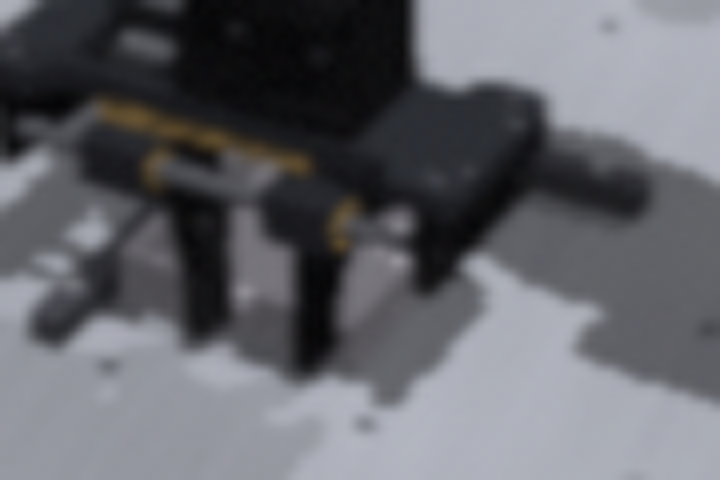

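The left push stalls at 18 N without moving, so the tray is flush with the right bar. I'll confirm the far bar with another near push.

Request:
{"api": "carry_out", "payload": {
  "increments": "0 0 0 0 -0.015 0 0.04; 0 0 0 0 -0.02 -0.04 0.06; 0 0 -10 -0.02 -0.02 -0.08 0.07; 0 0 -20 -0.07 -0.01 -0.08 0.07; 0 0 -30 -0.12 0.01 -0.08 0.07"
}}

```text
time: 14.7
ee_pos: [0.4766, -0.0628, 0.0658]
eef_rot: [0.981, 0.192, -0.001, -0.004]
ft_force: [-1.5, -2.1, 0.9]
width: 0.0676
```

```bash
python3 -c "
from plan import *
inc((*st(-.15,.073),-.015),Rdown(TH+np.pi/2))"
```

```text
t 14.70 pos [ 0.4766 -0.0628  0.0658] F [-1.5 -2.1  0.9] w 0.0676 | inc [ -0.46  -0.29 -59.4 ] [-0.0007  0.0813  0.0801] |d| 0.114
```

Request:
{"api": "carry_out", "payload": {
  "increments": "0 0 -10 -0.005 0.02 0 0.07; 0 0 -20 -0.008 0.04 0 0.07; 0 0 -30 -0.008 0.06 0 0.07; 0 0 -40 -0.006 0.08 0 0.07; -0.4 -0.3 -50 -0.006 0.082 0.02 0.07"
}}

```text
time: 15.32
ee_pos: [0.5032, -0.1428, 0.0459]
eef_rot: [0.807, 0.59, 0.0, 0.001]
ft_force: [-0.0, 0.2, -1.8]
width: 0.0701
```

```bash
python3 -c "
from plan import *
s=r.read_state();print(s['ft_force'],tost(s['ee_pos'][:2]))
inc((*st(-.15,.073),-.015),Rdown(TH+np.pi/2))"
```

```text
[-0.03374463  0.16171808 -1.77507343] [-0.1524159   0.06750919]
t 15.32 pos [ 0.5032 -0.1428  0.0459] F [-0.   0.2 -1.8] w 0.0701 | inc [ 0.08  0.06 -9.18] [0.0059 0.0014 0.0609] |d| 0.061
```

Request:
{"api": "carry_out", "payload": {
  "increments": "0 0 -9.2 0.006 0 0.03 0.07; 0 0 -9.2 0.006 0 0.058 0.07; 0 0 -9.2 0.006 0 0.06 0.07; 0 0 -9.2 0.004 0.012 0.06 0.07; 0 0 -9.2 0.002 0.024 0.06 0.07"
}}

```text
time: 15.95
ee_pos: [0.5286, -0.1488, -0.0128]
eef_rot: [0.757, 0.653, 0.001, 0.002]
ft_force: [-0.4, -0.3, 1.4]
width: 0.0697
```

```bash
python3 -c "
from plan import *
s=r.read_state();print(s['ft_force'],tost(s['ee_pos'][:2]))
inc((*st(-.11,.073),-.013),Rdown(TH+np.pi/2))"
```

```text
[-0.35478315 -0.27261629  1.36942614] [-0.12636259  0.06528863]
t 15.95 pos [ 0.5286 -0.1488 -0.0128] F [-0.4 -0.3  1.4] w 0.0697 | inc [0.21 0.07 0.02] [0.0077 0.0164 0.0003] |d| 0.018
```

Request:
{"api": "carry_out", "payload": {
  "increments": "0 0 0 0.007 0.005 0 0.07; 0 0 0 0.007 0.01 0 0.07; 0 0 0 0.007 0.014 0 0.07; 0 0 0 0.007 0.017 0 0.07; 0 0 0 0.007 0.02 0 0.07"
}}

```text
time: 16.58
ee_pos: [0.5444, -0.1438, -0.0135]
eef_rot: [0.757, 0.653, -0.002, -0.003]
ft_force: [-28.6, 7.5, 26.3]
width: 0.0702
```

Request:
{"api": "carry_out", "payload": {
  "increments": "0 0 0 0 0.003 0 0.07; 0 0 0 0 0.005 0 0.07; 0 0 0 0 0.006 0 0.07; 0 0 0 0 0.007 0 0.07; 0 0 0 0 0.007 0 0.07"
}}

```text
time: 17.2
ee_pos: [0.544, -0.1437, -0.0143]
eef_rot: [0.758, 0.653, -0.006, -0.009]
ft_force: [-31.9, 6.9, 29.4]
width: 0.07
```

```bash
python3 -c "
from plan import *
s=r.read_state();print(s['ft_force'],tost(s['ee_pos'][:2]))
"
```

```text
[-31.86800691   6.93017285  29.42545212] [-0.11196839  0.07254476]
```

Both pushes stall, near at 32 N and left at 18 N, so the tray is home. Now to the rack.

Request:
{"api": "carry_out", "payload": {
  "increments": "0 0 0 0 -0.015 0 0.07; 0 0 0 0 -0.03 -0.04 0.06; 0 0 0 0 -0.04 -0.1 0.05; 0 0 10 0.04 -0.05 -0.14 0.05; 0 0 20 0.09 -0.06 -0.16 0.05"
}}

```text
time: 17.82
ee_pos: [0.5027, -0.0555, 0.1456]
eef_rot: [0.853, 0.521, -0.006, -0.008]
ft_force: [0.8, -0.1, -0.3]
width: 0.0507
```

```bash
cat >> plan.py <<'E'
RY=.1463; TILT=np.radians(35)
TOPS={'A':(.4388,.3504,.0912),'B':(.4438,.3149,.0912),'D':(.4543,.2440,.0914),'E':(.4597,.2080,.0914)}
AX=np.array([-np.sin(TILT)*np.cos(RY),-np.sin(TILT)*np.sin(RY),np.cos(TILT)])
def rk(c,s): return np.array(TOPS[c])+AX*(s-.085)
E
python3 -c "
from plan import *
s=r.read_state();print(np.round(s['joint_positions'],2),s['ft_force'])
print(rk('E',.1),rk('E',.028))
inc(rk('E',.1),Rdown(RY,TILT))
p,d=r.camera('side');crop(p,200,145,90,60,8,'s16.png')"
```

```text
[-0.67  0.13  0.76  1.86 -0.1   1.21  1.22] [ 0.83422026 -0.10643782 -0.33168468]
[0.45118826 0.20674577 0.10368728] [0.4920446  0.21276607 0.04470833]
t 17.82 pos [ 0.5027 -0.0555  0.1456] F [ 0.8 -0.1 -0.3] w 0.0507 | inc [-17.61  32.89  52.45] [ 0.21   -0.1646  0.0449] |d| 0.271
```

View pics/s16.png

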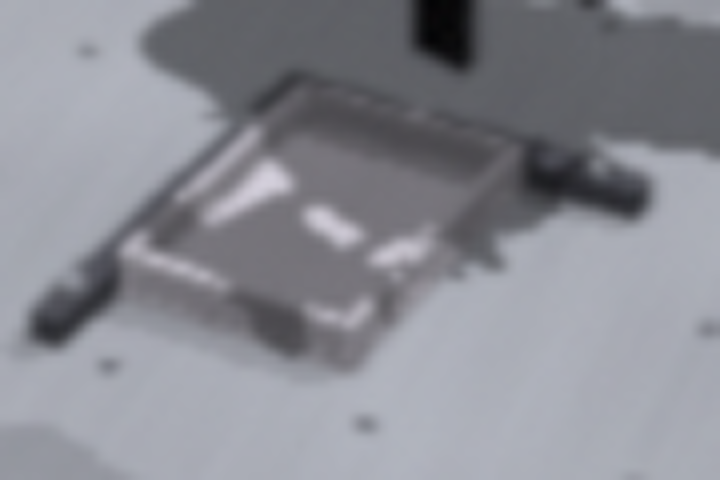

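```bash
python3 -c "
from plan import *
inc(rk('E',.14)+[0,0,.03],Rdown(RY,TILT))"
```

```text
t 17.88 pos [ 0.5036 -0.0482  0.1468] F [3.2 4.5 1.9] w 0.0501 | inc [-17.56  32.82  51.96] [ 0.1882 -0.1835 -0.0157] |d| 0.263
```

Request:
{"api": "carry_out", "payload": {
  "increments": "-2.8 5.2 8.3 0.03 -0.03 -0.003 0.05; -5.6 10.5 16.6 0.065 -0.063 -0.006 0.05; -8.4 15.7 25 0.1 -0.097 -0.009 0.05; -11.2 21 33.2 0.14 -0.136 -0.012 0.05; -14 26.2 41.5 0.188 -0.183 -0.015 0.05"
}}

```text
time: 18.5
ee_pos: [0.4446, 0.1545, 0.1622]
eef_rot: [0.951, 0.238, 0.195, -0.015]
ft_force: [0.5, 1.4, 0.2]
width: 0.0502
```

```bash
python3 -c "
from plan import *
inc(rk('E',.12),Rdown(RY,TILT))
s=r.read_state();print(np.round(s['joint_positions'],2))"
```

```text
t 18.50 pos [0.4446 0.1545 0.1622] F [0.5 1.4 0.2] w 0.0502 | inc [-5.88 11.96 18.47] [ 0.0028 -0.0498  0.0433] |d| 0.066
[-0.78 -0.34  0.25  2.25  0.22  0.84 -0.15]
```

Request:
{"api": "carry_out", "payload": {
  "increments": "-2 4 6.2 0.001 -0.017 0.014 0.05; -4 8 12.4 0.002 -0.034 0.028 0.05; -5.9 12 18.5 0.003 -0.05 0.043 0.05; -5.9 12 18.5 0.003 -0.05 0.043 0.05; -5.9 12 18.5 0.003 -0.05 0.043 0.05"
}}

```text
time: 19.12
ee_pos: [0.4397, 0.2047, 0.12]
eef_rot: [0.951, 0.07, 0.3, -0.021]
ft_force: [0.9, -0.5, 0.5]
width: 0.05
```

```bash
python3 -c "
from plan import *
inc(rk('E',.12),Rdown(RY,TILT))
inc(rk('E',.028),Rdown(RY,TILT))
s=r.read_state();print(np.round(s['joint_positions'],2))
p,d=r.camera('side');crop(p,165,180,120,100,6,'s17.png')
M=R.from_quat(s['eef_rot']).as_matrix();P=np.array(s['ee_pos'])
print('proj tcp',(proj('side',P)-[165,180])*6,'tip26',(proj('side',P-M[:,2]*.026)-[165,180])*6)
c=cloud('side',d);Q=(c-P)@M
m=np.isfinite(Q[...,0])&(abs(Q[...,0])<.045)&(abs(Q[...,1])<.02)&(Q[...,2]>-.07)&(Q[...,2]<.02)&(p.max(2)<70)
q=Q[m];
for sgn in (1,-1):
  k=q[q[:,0]*sgn>.01]; k=k[np.argsort(-k[:,2])]; print(sgn,len(k),np.round(k[:6],3))
p,d=r.camera('top');crop(p,100,150,130,90,6,'t17.png')"
```

```text
t 19.12 pos [0.4397 0.2047 0.12  ] F [ 0.9 -0.5  0.5] w 0.0500 | inc [ 0.08 -0.01  0.03] [ 0.0002 -0.0003  0.    ] |d| 0.000
t 19.12 pos [0.4397 0.2047 0.12  ] F [ 0.9 -0.5  0.5] w 0.0500 | inc [ 0.08 -0.01  0.03] [ 0.0002 -0.0005  0.092 ] |d| 0.092
[-0.44 -0.3  -0.33  2.42  0.5   0.56 -1.  ]
proj tcp [[519.05163519 321.8224181 ]] tip26 [[562.61627762 282.53588234]]
1 84 [[ 0.029 -0.009 -0.027]
 [ 0.03  -0.009 -0.03 ]
 [ 0.028 -0.01  -0.03 ]
 [ 0.026 -0.009 -0.03 ]
 [ 0.029 -0.01  -0.031]
 [ 0.027 -0.009 -0.032]]
-1 138 [[-0.028 -0.009 -0.027]
 [-0.03  -0.011 -0.028]
 [-0.029 -0.009 -0.028]
 [-0.026 -0.009 -0.029]
 [-0.032 -0.01  -0.029]
 [-0.026 -0.006 -0.029]]
```

View pics/s17.png

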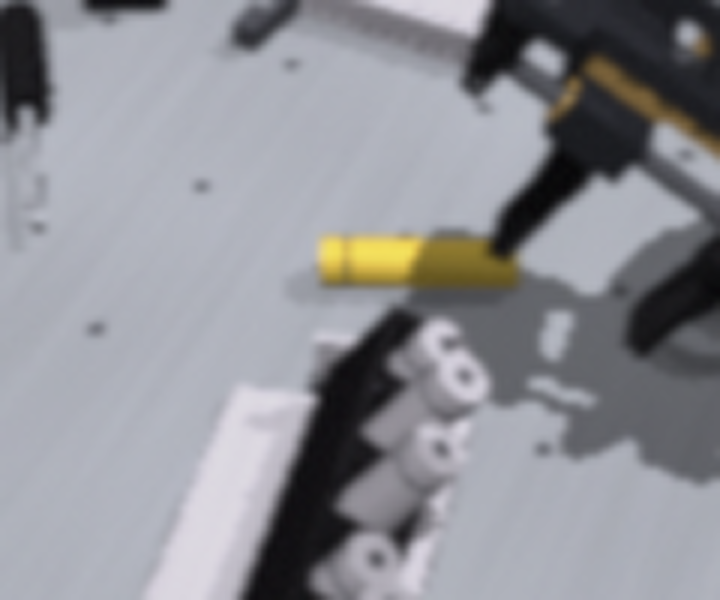

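The 27 mm offset lies along the tool axis, confirmed in this tilted pose. Post E (crop 462,380) is the long one and stub F is behind it at (442,342). The fingers straddle its axis, so I'll advance along it.

Request:
{"api": "carry_out", "payload": {
  "increments": "0 0 0 0 0 0.02 0.05; 0 0 0 0 0 0.04 0.05; 0 0 0 0 0 0.06 0.05; 0 0 0 0 0 0.08 0.05; 0 0 0 0 0 0.092 0.05"
}}

```text
time: 19.85
ee_pos: [0.493, 0.2114, 0.0446]
eef_rot: [0.951, 0.069, 0.3, -0.021]
ft_force: [-0.3, 0.0, 0.4]
width: 0.0502
```

```bash
python3 -c "
from plan import *
inc(rk('E',.028),Rdown(RY,TILT))
s=r.read_state();print(np.round(s['joint_positions'],2))
p,d=r.camera('side');crop(p,165,180,120,100,6,'s18.png')"
```

```text
t 19.85 pos [0.493  0.2114 0.0446] F [-0.3  0.   0.4] w 0.0502 | inc [ 0.12  0.01 -0.02] [-0.0005 -0.0015 -0.0006] |d| 0.002
[-0.32 -0.   -0.38  2.38  0.95  0.38 -1.39]
```

View pics/s18.png

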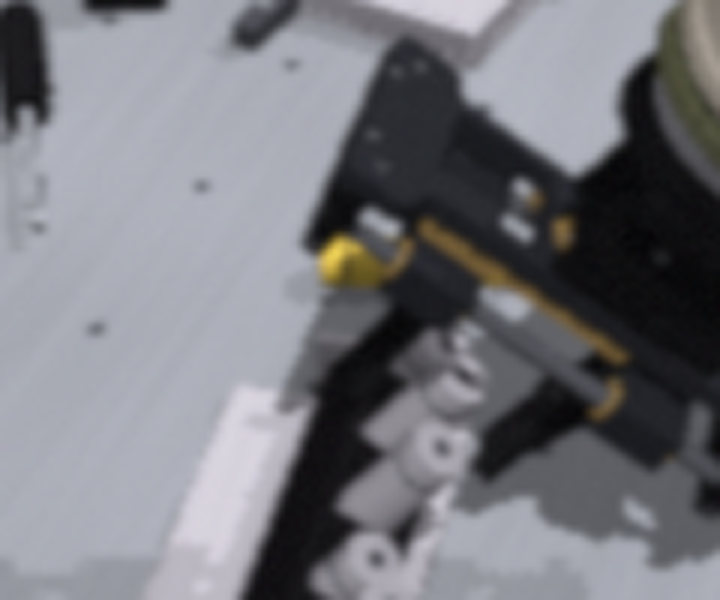

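Request:
{"api": "carry_out", "payload": {
  "increments": "0 0 0 0 -0.001 0 0.03; 0 0 0 0 -0.001 0 0.015; 0 0 0 0 -0.001 0 0.01; 0 0 0 0 -0.001 0 0.01; 0 0 0 0 -0.001 0 0.01",
  "squeeze": 30
}}

```text
time: 20.52
ee_pos: [0.4937, 0.2126, 0.0448]
eef_rot: [0.951, 0.069, 0.3, -0.021]
ft_force: [-1.2, -1.2, 6.6]
width: 0.0213
```

```bash
python3 -c "
from plan import *
inc(rk('E',.118),Rdown(RY,TILT))
s=r.read_state();print(np.round(s['joint_positions'],2))"
```

```text
t 20.52 pos [0.4937 0.2126 0.0448] F [-1.2 -1.2  6.6] w 0.0213 | inc [ 0.12 -0.05 -0.04] [-0.0013 -0.0002 -0.0909] |d| 0.091
[-0.32 -0.   -0.39  2.38  0.95  0.39 -1.4 ]
```

Request:
{"api": "carry_out", "payload": {
  "increments": "0 0 0 0 0 -0.012 0.01; 0 0 0 0 0 -0.026 0.01; 0 0 0 0 0 -0.04 0.01; 0 0 0 0 0 -0.054 0.01; 0 0 0 0.01 0 -0.07 0.01"
}}

```text
time: 21.15
ee_pos: [0.4608, 0.2073, 0.1071]
eef_rot: [0.951, 0.069, 0.299, -0.021]
ft_force: [0.1, 0.4, -1.6]
width: 0.0214
```

Request:
{"api": "carry_out", "payload": {
  "increments": "0 0 0 0.01 0 -0.014 0.01; 0 -5 0 0.02 0 -0.03 0.01; 0 -10 0 0.034 0 -0.05 0.01; 0 -15 0 0.045 0.01 -0.065 0.01; 0 -20 0 0.05 0.03 -0.07 0.01"
}}

```text
time: 21.78
ee_pos: [0.4659, 0.1786, 0.1944]
eef_rot: [0.989, 0.073, 0.129, -0.009]
ft_force: [1.0, 0.5, -1.1]
width: 0.0212
```

```bash
python3 -c "
from plan import *
s=r.read_state();print(np.round(s['joint_positions'],2),s['ft_force'],s['width'])
inc((*st(-.05,.03),.15),Rdown(TH))
p,d=r.camera('side');cv2.imwrite('pics/s19.png',p)"
```

```text
[-0.43 -0.14 -0.09  2.01  0.1   1.03 -0.42] [ 1.03371177  0.52299907 -1.06330878] 0.021189178556215552
t 21.77 pos [0.4659 0.1786 0.1944] F [ 1.   0.5 -1.1] w 0.0212 | inc [ -2.13 -14.74  16.79] [0.0631 0.389  0.063 ] |d| 0.399
```

View pics/s19.png

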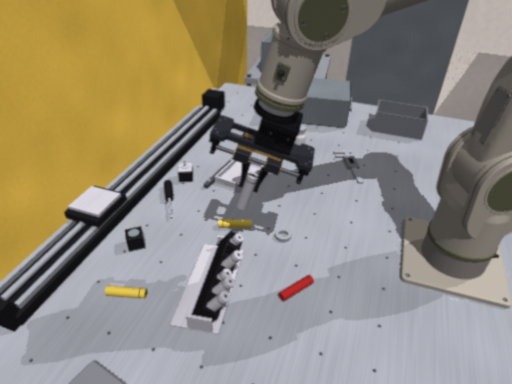

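Request:
{"api": "carry_out", "payload": {
  "increments": "-0.5 -3.7 4.2 0.009 0.055 0 0.01; -1 -7.4 8.4 0.018 0.11 0 0.01; -1.6 -11 12.6 0.027 0.165 0 0.01; -2.1 -14.7 16.8 0.036 0.22 0 0.01; -2.1 -14.7 16.8 0.045 0.275 0 0.01"
}}

```text
time: 22.45
ee_pos: [0.5505, -0.092, 0.2059]
eef_rot: [0.997, -0.076, -0.002, 0.0]
ft_force: [0.4, 0.7, -1.6]
width: 0.0211
```

```bash
python3 -c "
from plan import *
inc((*st(-.05,.03),.10),Rdown(TH))"
```

```text
t 22.45 pos [ 0.5505 -0.092   0.2059] F [ 0.4  0.7 -1.6] w 0.0211 | inc [ 0.05  0.25 -0.27] [0.064  0.0943 0.1057] |d| 0.155
```

Request:
{"api": "carry_out", "payload": {
  "increments": "0 0 0 0.03 0.045 0.02 0.01; 0 0 0 0.064 0.094 0.04 0.01; 0 0 0 0.064 0.094 0.08 0.01; 0 0 0 0.064 0.094 0.115 0.01; 0 0 0 0.064 0.094 0.115 0.01"
}}

```text
time: 23.08
ee_pos: [0.5966, -0.1938, 0.0875]
eef_rot: [0.997, -0.076, -0.005, -0.0]
ft_force: [-0.3, 0.5, -0.0]
width: 0.021
```

```bash
cat >> plan.py <<'E'
def heldbottom():
    s=r.read_state();p,d=r.camera('side');c=cloud('side',d);M=R.from_quat(s['eef_rot']).as_matrix();P=np.array(s['ee_pos']);Q=(c-P)@M
    m=np.isfinite(Q[...,0])&(abs(Q[...,0])<.014)&(abs(Q[...,1])<.016)&(Q[...,2]>-.02)&(Q[...,2]<.06)&(p.min(2)>60)
    q=Q[m]; print('held n',len(q),'lowest along z',np.round(np.sort(q[:,2])[-8:],4))
    for lo in np.arange(-.02,.04,.012):
        k=q[(q[:,2]>lo)&(q[:,2]<lo+.012)]
        if len(k)>3: print('z%.3f'%lo,'x',np.round([k[:,0].min(),k[:,0].max()],4),'ymin',np.round(k[:,1].min(),4))
    return p
E
python3 -c "
from plan import *
p=heldbottom();crop(p,195,110,120,95,6,'s20.png')
inc((*st(-.05,.03),.034),Rdown(TH))"
```

```text
held n 97 lowest along z [0.0248 0.0249 0.0251 0.0254 0.0258 0.0273 0.0275 0.0279]
z-0.020 x [-0.0122  0.005 ] ymin -0.0132
z-0.008 x [-0.0124  0.0061] ymin -0.0136
z0.004 x [-0.0122  0.0055] ymin -0.0148
z0.016 x [-0.0111  0.0052] ymin -0.0139
t 23.12 pos [ 0.5981 -0.1942  0.09  ] F [ 0.5 -0.  -0.7] w 0.0211 | inc [ 0.03  0.39 -0.27] [0.0013 0.0006 0.056 ] |d| 0.056
```

View pics/s20.png

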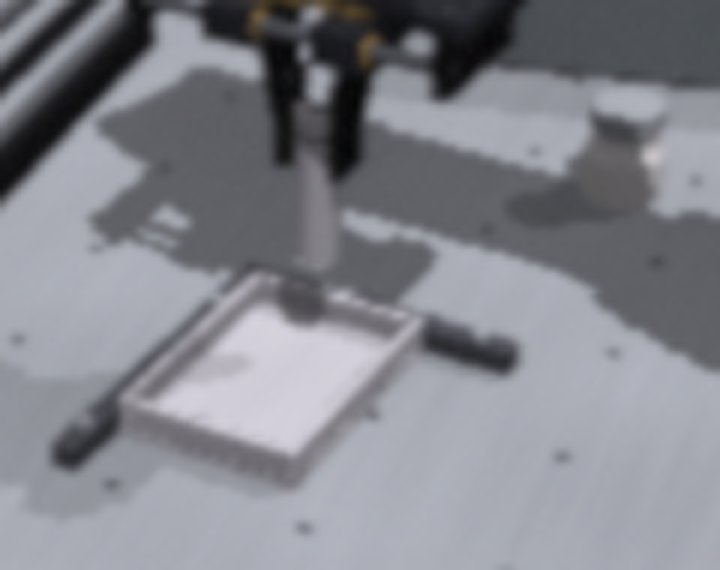

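Request:
{"api": "carry_out", "payload": {
  "increments": "0 0.4 -0.3 0.001 0 0.02 0.01; 0 0.4 -0.3 0.001 0 0.04 0.01; 0 0.4 -0.3 0.001 0 0.05 0.01; 0 0.4 -0.3 0.001 0 0.054 0.01; 0 0.4 -0.3 0.001 0 0.056 0.01"
}}

```text
time: 23.75
ee_pos: [0.599, -0.1945, 0.0343]
eef_rot: [0.997, -0.074, 0.0, 0.0]
ft_force: [-0.2, 0.3, -0.5]
width: 0.0209
```

Request:
{"api": "carry_out", "payload": {
  "increments": "0 0 0 0 0 0.001 0.01; 0 0 0 0 0 0.002 0.01; 0 0 0 0 0 0.002 0.01; 0 0 0 0 0 0.003 0.01; 0 0 0 0 0 0.003 0.01"
}}

```text
time: 24.38
ee_pos: [0.5998, -0.1948, 0.0339]
eef_rot: [0.997, -0.074, 0.001, 0.0]
ft_force: [-6.7, 2.1, 17.8]
width: 0.0212
```

```bash
python3 -c "
from plan import *
inc((*st(-.05,.03),.034),Rdown(TH))
p=heldbottom();crop(p,195,110,120,95,6,'s21.png')"
```

```text
t 24.38 pos [ 0.5998 -0.1948  0.0339] F [-6.7  2.1 17.8] w 0.0212 | inc [ 0.02 -0.15  0.02] [-0.0008  0.0003 -0.0001] |d| 0.001
held n 110 lowest along z [0.0288 0.0288 0.0289 0.0293 0.03   0.0301 0.0301 0.0309]
z-0.020 x [-0.0125  0.0067] ymin -0.0133
z-0.008 x [-0.013   0.0068] ymin -0.0131
z0.004 x [-0.012   0.0058] ymin -0.013
z0.016 x [-0.0122  0.0089] ymin -0.014
z0.028 x [-0.0114  0.0139] ymin -0.0149
```

View pics/s21.png

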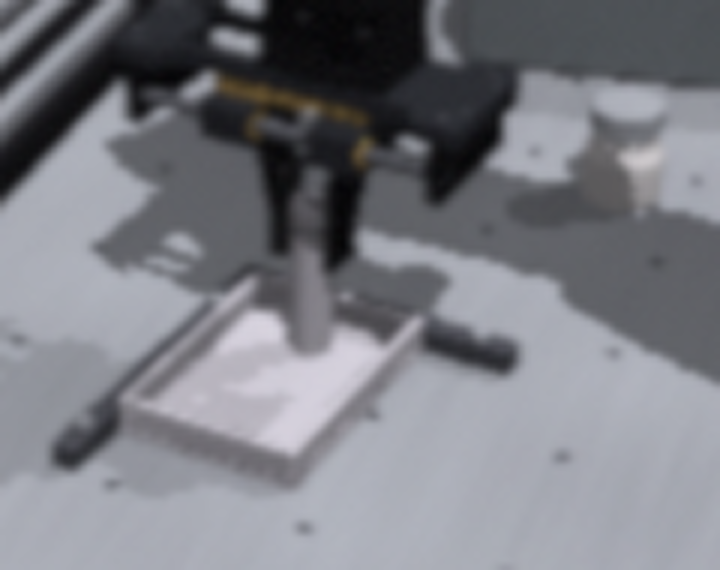

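The post is on the floor (17.8 N contact). I'll ease off slightly and then release.

Request:
{"api": "carry_out", "payload": {
  "increments": "0 0 0 0 0 -0.0005 0.01; 0 0 0 0 0 -0.0005 0.023; 0 0 0 0 0 -0.0005 0.03; 0 0 0 0 0 -0.0005 0.045; 0 0 0 0 0 -0.0005 0.045"
}}

```text
time: 25.05
ee_pos: [0.5997, -0.1948, 0.0343]
eef_rot: [0.997, -0.074, 0.001, 0.0]
ft_force: [1.1, -0.0, -0.9]
width: 0.041
```

Request:
{"api": "carry_out", "payload": {
  "increments": "0 0 0 0 0 -0.02 0.045; 0 0 0 0 0 -0.05 0.05; 0 0 0 0 0 -0.08 0.05; 0 0 0 -0.02 -0.03 -0.12 0.05; 0 0 0 -0.04 -0.08 -0.15 0.05"
}}

```text
time: 25.68
ee_pos: [0.5715, -0.1109, 0.1874]
eef_rot: [0.997, -0.076, 0.003, 0.001]
ft_force: [1.7, 1.4, 0.1]
width: 0.0499
```

```bash
python3 -c "
from plan import *
s=r.read_state();print(np.round(s['joint_positions'],2),s['ft_force'],s['width'])
inc(rk('D',.115)+[0,0,.03],Rdown(RY,TILT))
p,d=r.camera('side');crop(p,195,110,120,95,6,'s22.png')"
```

```text
[-0.13  0.24  0.29  1.61 -0.07  1.29  0.02] [1.72650812 1.35373021 0.12718471] 0.049941159928890755
t 25.68 pos [ 0.5715 -0.1109  0.1874] F [1.7 1.4 0.1] w 0.0499 | inc [  5.31  34.44 -16.5 ] [-0.1861 -0.3281  0.0401] |d| 0.379
```

View pics/s22.png

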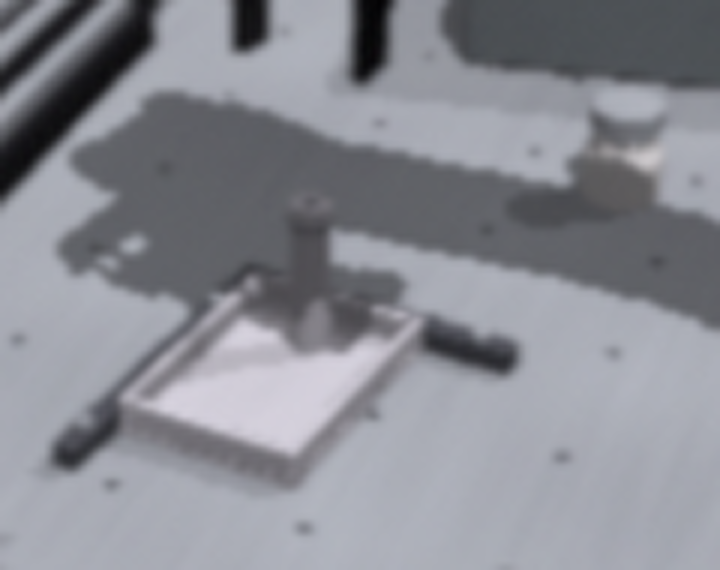

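The first post stands upright in the tray at crop (312,270). Next is post D.

Request:
{"api": "carry_out", "payload": {
  "increments": "0.8 5 -2.5 -0.028 -0.05 0 0.05; 1.6 10 -5 -0.056 -0.1 0 0.05; 2.8 18 -8.8 -0.085 -0.15 0 0.05; 4 26 -12.6 -0.113 -0.2 0.01 0.05; 5.3 34.4 -16.5 -0.142 -0.25 0.02 0.05"
}}

```text
time: 26.35
ee_pos: [0.4676, 0.1689, 0.1736]
eef_rot: [0.949, 0.075, 0.306, -0.027]
ft_force: [0.6, 1.3, 1.7]
width: 0.0498
```

```bash
python3 -c "
from plan import *
inc(rk('D',.115),Rdown(RY,TILT))
s=r.read_state();print(np.round(s['joint_positions'],2))"
```

```text
t 26.35 pos [0.4676 0.1689 0.1736] F [0.6 1.3 1.7] w 0.0498 | inc [-0.66 -0.75  0.44] [-0.0489 -0.0762  0.0363] |d| 0.098
[-0.38 -0.38 -0.22  2.36  0.31  0.6  -0.65]
```

Request:
{"api": "carry_out", "payload": {
  "increments": "-0.3 -0.4 0.2 -0.012 -0.03 0.005 0.05; -0.6 -0.7 0.4 -0.03 -0.055 0.015 0.05; -0.6 -0.7 0.4 -0.049 -0.076 0.036 0.05; -0.6 -0.7 0.4 -0.049 -0.076 0.036 0.05; -0.6 -0.7 0.4 -0.049 -0.076 0.036 0.05"
}}

```text
time: 26.98
ee_pos: [0.4378, 0.2407, 0.1175]
eef_rot: [0.951, 0.07, 0.301, -0.022]
ft_force: [0.6, -0.4, -0.1]
width: 0.05
```

```bash
python3 -c "
from plan import *
inc(rk('D',.115),Rdown(RY,TILT))
inc(rk('D',.028),Rdown(RY,TILT))
p,d=r.camera('side');crop(p,165,180,120,120,6,'s23.png')"
```

```text
t 26.98 pos [0.4378 0.2407 0.1175] F [ 0.6 -0.4 -0.1] w 0.0500 | inc [-0.02 -0.12 -0.01] [-0.0012 -0.0009  0.001 ] |d| 0.002
t 26.98 pos [0.4378 0.2407 0.1175] F [ 0.6 -0.4 -0.1] w 0.0500 | inc [-0.02 -0.12 -0.01] [-0.0014 -0.0008  0.088 ] |d| 0.088
```

View pics/s23.png

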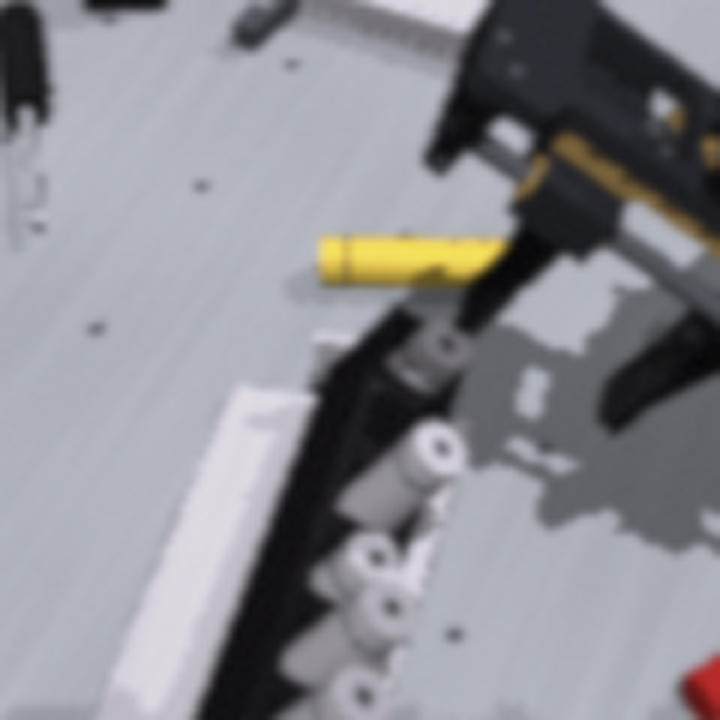

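Request:
{"api": "carry_out", "payload": {
  "increments": "0 0 0 -0.001 -0.001 0.02 0.05; 0 0 0 -0.001 -0.001 0.04 0.05; 0 0 0 -0.001 -0.001 0.06 0.05; 0 0 0 -0.001 -0.001 0.08 0.05; 0 0 0 -0.001 -0.001 0.088 0.05"
}}

```text
time: 27.65
ee_pos: [0.4885, 0.2479, 0.0453]
eef_rot: [0.951, 0.068, 0.301, -0.022]
ft_force: [-0.5, -0.3, 0.6]
width: 0.05
```

```bash
python3 -c "
from plan import *
inc(rk('D',.028),Rdown(RY,TILT))"
```

```text
t 27.65 pos [0.4885 0.2479 0.0453] F [-0.5 -0.3  0.6] w 0.0500 | inc [ 0.08 -0.18 -0.13] [-0.0017 -0.0011 -0.0005] |d| 0.002
```

Request:
{"api": "carry_out", "payload": {
  "increments": "0 0 0 -0.001 -0.001 0 0.03; 0 0 0 -0.001 -0.001 0 0.015; 0 0 0 -0.001 -0.001 0 0.01; 0 0 0 -0.001 -0.001 0 0.01; 0 0 0 -0.001 -0.001 0 0.01"
}}

```text
time: 28.28
ee_pos: [0.488, 0.249, 0.0456]
eef_rot: [0.951, 0.068, 0.302, -0.022]
ft_force: [-1.3, -1.0, 6.4]
width: 0.0215
```

Request:
{"api": "carry_out", "payload": {
  "increments": "0 0 0 0 0 -0.012 0.01; 0 0 0 0 0 -0.026 0.01; 0 0 0 0 0 -0.04 0.01; 0 0 0 0 0 -0.054 0.01; 0 0 0 0.01 0 -0.07 0.01"
}}

```text
time: 28.9
ee_pos: [0.4551, 0.2437, 0.108]
eef_rot: [0.951, 0.069, 0.301, -0.021]
ft_force: [-0.1, -0.5, -1.0]
width: 0.0212
```

Request:
{"api": "carry_out", "payload": {
  "increments": "0 0 0 0.01 0 -0.014 0.01; 0 -5 0 0.02 0 -0.03 0.01; 0 -10 0 0.034 0 -0.05 0.01; 0 -15 0 0.045 0.01 -0.065 0.01; 0 -20 0 0.05 0.03 -0.07 0.01"
}}

```text
time: 29.52
ee_pos: [0.4598, 0.2149, 0.1954]
eef_rot: [0.989, 0.072, 0.131, -0.01]
ft_force: [0.9, 0.2, -1.8]
width: 0.0211
```

```bash
python3 -c "
from plan import *
inc((*st(-.05,.072),.15),Rdown(TH))"
```

```text
t 29.52 pos [0.4598 0.2149 0.1954] F [ 0.9  0.2 -1.8] w 0.0211 | inc [ -2.25 -14.97  16.75] [0.0753 0.3856 0.067 ] |d| 0.399
```

Request:
{"api": "carry_out", "payload": {
  "increments": "-0.5 -3.7 4.2 0.01 0.055 0 0.01; -1 -7.4 8.4 0.02 0.11 0 0.01; -1.6 -11 12.6 0.032 0.165 0 0.01; -2.2 -15 16.7 0.044 0.22 0 0.01; -2.2 -15 16.7 0.055 0.275 0 0.01"
}}

```text
time: 30.15
ee_pos: [0.5531, -0.051, 0.2087]
eef_rot: [0.997, -0.074, -0.001, -0.0]
ft_force: [1.3, 0.5, -0.4]
width: 0.0213
```

```bash
python3 -c "
from plan import *
inc((*st(-.05,.072),.12),Rdown(TH))"
```

```text
t 30.15 pos [ 0.5531 -0.051   0.2087] F [ 1.3  0.5 -0.4] w 0.0213 | inc [-0.04  0.17  0.02] [0.0668 0.0937 0.0884] |d| 0.145
```

Request:
{"api": "carry_out", "payload": {
  "increments": "0 0 0 0.033 0.047 0.01 0.01; 0 0 0 0.067 0.093 0.03 0.01; 0 0 0 0.067 0.093 0.07 0.01; 0 0 0 0.067 0.093 0.11 0.01; 0 0 0 0.067 0.093 0.118 0.01"
}}

```text
time: 30.78
ee_pos: [0.6032, -0.152, 0.0873]
eef_rot: [0.997, -0.074, -0.004, -0.001]
ft_force: [0.1, -0.4, -0.3]
width: 0.0211
```

```bash
python3 -c "
from plan import *
p=heldbottom();crop(p,195,110,120,95,6,'s24.png')
inc((*st(-.05,.072),.034),Rdown(TH))"
```

```text
held n 99 lowest along z [0.0249 0.025  0.0259 0.0265 0.0273 0.0283 0.0293 0.0296]
z-0.020 x [-0.0125  0.0057] ymin -0.0118
z-0.008 x [-0.0122  0.0055] ymin -0.0108
z0.004 x [-0.0124  0.0055] ymin -0.0132
z0.016 x [-0.0112  0.0067] ymin -0.0134
t 30.82 pos [ 0.604  -0.1522  0.0883] F [-0.4 -0.6 -1.9] w 0.0211 | inc [-0.05  0.38  0.04] [0.0017 0.0011 0.0543] |d| 0.054
```

View pics/s24.png

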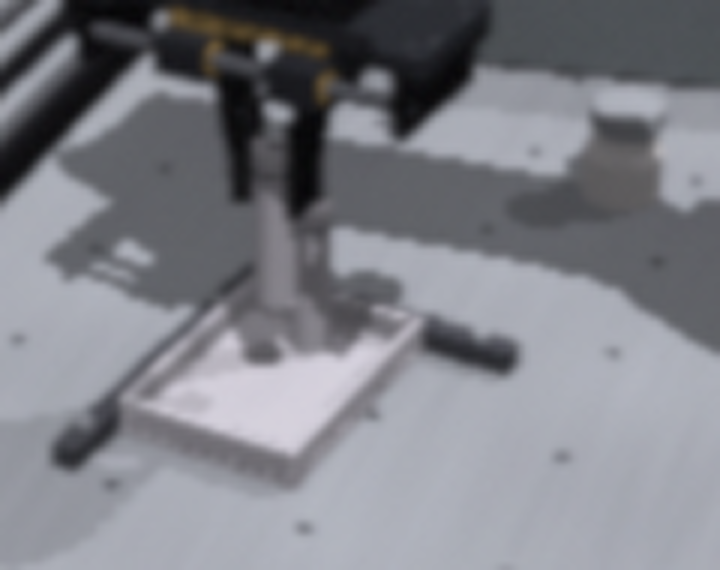

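Request:
{"api": "carry_out", "payload": {
  "increments": "0 0.4 0 0.001 0.001 0.02 0.01; 0 0.4 0 0.001 0.001 0.04 0.01; 0 0.4 0 0.001 0.001 0.049 0.01; 0 0.4 0 0.001 0.001 0.052 0.01; 0 0.4 0 0.001 0.001 0.054 0.01"
}}

```text
time: 31.45
ee_pos: [0.605, -0.1533, 0.0349]
eef_rot: [0.997, -0.074, 0.001, -0.0]
ft_force: [-1.8, -0.1, 11.5]
width: 0.0213
```

Request:
{"api": "carry_out", "payload": {
  "increments": "0 0 0 0 0 0.001 0.01; 0 0 0 0 0 0.002 0.01; 0 0 0 0 0 0.002 0.01; 0 0 0 0 0 0.002 0.01; 0 0 0 0 0 0.002 0.01"
}}

```text
time: 32.08
ee_pos: [0.6056, -0.1534, 0.0349]
eef_rot: [0.997, -0.074, 0.001, -0.0]
ft_force: [-4.8, 0.9, 12.5]
width: 0.0213
```

On the floor (12 N, z no longer dropping). Releasing.

Request:
{"api": "carry_out", "payload": {
  "increments": "0 0 0 0 0 -0.0005 0.01; 0 0 0 0 0 -0.0005 0.023; 0 0 0 0 0 -0.0005 0.03; 0 0 0 0 0 -0.0005 0.045; 0 0 0 0 0 -0.0005 0.045"
}}

```text
time: 32.7
ee_pos: [0.6056, -0.1534, 0.0353]
eef_rot: [0.997, -0.074, 0.001, -0.0]
ft_force: [0.4, -0.1, 0.5]
width: 0.0412
```

Request:
{"api": "carry_out", "payload": {
  "increments": "0 0 0 0 0 -0.02 0.045; 0 0 0 0 0 -0.05 0.05; 0 0 0 0 0 -0.08 0.05; 0 0 0 -0.02 -0.03 -0.12 0.05; 0 0 0 -0.04 -0.08 -0.15 0.05"
}}

```text
time: 33.33
ee_pos: [0.5774, -0.0696, 0.1886]
eef_rot: [0.997, -0.076, 0.003, -0.0]
ft_force: [0.8, 1.0, 1.2]
width: 0.0498
```

```bash
python3 -c "
from plan import *
s=r.read_state();print(np.round(s['joint_positions'],2),s['ft_force'],s['width'])
inc(rk('B',.115)+[0,0,.03],Rdown(RY,TILT))
p,d=r.camera('side');crop(p,195,110,120,95,6,'s25.png')"
```

```text
[-0.    0.23  0.05  1.6  -0.01  1.3  -0.1 ] [0.76695836 0.98397645 1.15368761] 0.049805282486585584
t 33.33 pos [ 0.5774 -0.0696  0.1886] F [0.8 1.  1.2] w 0.0498 | inc [  5.22  34.42 -16.5 ] [-0.2066 -0.3549  0.0418] |d| 0.413
```

View pics/s25.png

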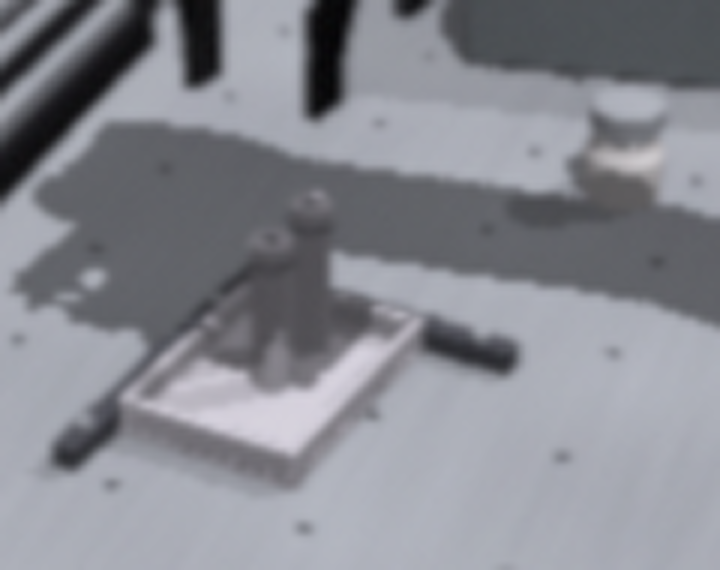

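Request:
{"api": "carry_out", "payload": {
  "increments": "0.8 5 -2.5 -0.029 -0.05 0 0.05; 1.6 10 -5 -0.058 -0.1 0 0.05; 2.8 18 -8.8 -0.087 -0.15 0 0.05; 4 26 -12.6 -0.116 -0.2 0.01 0.05; 5.2 34.4 -16.5 -0.145 -0.25 0.02 0.05"
}}

```text
time: 34.0
ee_pos: [0.4697, 0.2112, 0.1753]
eef_rot: [0.949, 0.075, 0.306, -0.027]
ft_force: [1.2, 1.0, 0.1]
width: 0.0503
```

```bash
python3 -c "
from plan import *
inc(rk('B',.115),Rdown(RY,TILT))
s=r.read_state();print(np.round(s['joint_positions'],2))"
```

```text
t 34.00 pos [0.4697 0.2112 0.1753] F [1.2 1.  0.1] w 0.0503 | inc [-0.66 -0.78  0.49] [-0.0564 -0.1065  0.0334] |d| 0.125
[-0.24 -0.32 -0.43  2.3   0.3   0.6  -0.73]
```

Request:
{"api": "carry_out", "payload": {
  "increments": "-0.3 -0.4 0.2 -0.02 -0.04 0.0 0.05; -0.6 -0.7 0.4 -0.04 -0.08 0.01 0.05; -0.6 -0.7 0.4 -0.056 -0.107 0.033 0.05; -0.6 -0.7 0.4 -0.056 -0.107 0.033 0.05; -0.6 -0.7 0.4 -0.056 -0.107 0.033 0.05"
}}

```text
time: 34.62
ee_pos: [0.4274, 0.3123, 0.1173]
eef_rot: [0.951, 0.07, 0.301, -0.022]
ft_force: [0.8, -0.0, 1.2]
width: 0.05
```

```bash
python3 -c "
from plan import *
inc(rk('B',.115),Rdown(RY,TILT))
inc(rk('B',.028),Rdown(RY,TILT))
s=r.read_state();print(np.round(s['joint_positions'],2))
p,d=r.camera('side');crop(p,165,205,120,110,5,'s26.png')"
```

```text
t 34.62 pos [0.4274 0.3123 0.1173] F [ 0.8 -0.   1.2] w 0.0500 | inc [ 0.   -0.13  0.05] [-0.0014 -0.0002  0.0009] |d| 0.002
t 34.62 pos [0.4274 0.3123 0.1173] F [ 0.8 -0.   1.2] w 0.0500 | inc [ 0.   -0.13  0.05] [-0.0016 -0.0002  0.0879] |d| 0.088
[-0.16 -0.11 -0.84  2.26  0.65  0.64 -1.33]
```

View pics/s26.png

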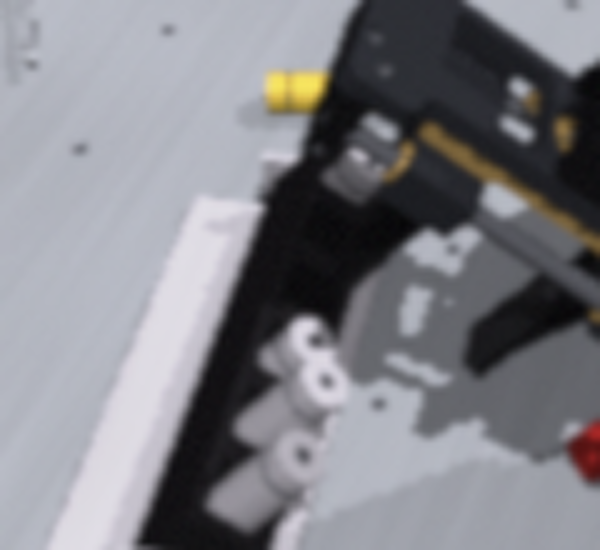

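Request:
{"api": "carry_out", "payload": {
  "increments": "0 0 0 -0.001 0 0.02 0.05; 0 0 0 -0.001 0 0.04 0.05; 0 0 0 -0.001 0 0.06 0.05; 0 0 0 -0.001 0 0.08 0.05; 0 0 0 -0.002 0 0.088 0.05"
}}

```text
time: 35.3
ee_pos: [0.4776, 0.3178, 0.0446]
eef_rot: [0.951, 0.069, 0.302, -0.021]
ft_force: [0.6, 0.8, 0.6]
width: 0.0503
```

```bash
python3 -c "
from plan import *
inc(rk('B',.028),Rdown(RY,TILT))
p,d=r.camera('side');crop(p,165,205,120,110,5,'s27.png')"
```

```text
t 35.30 pos [0.4776 0.3178 0.0446] F [0.6 0.8 0.6] w 0.0503 | inc [ 0.15 -0.21 -0.05] [-0.001  -0.0021 -0.0006] |d| 0.002
```

View pics/s27.png

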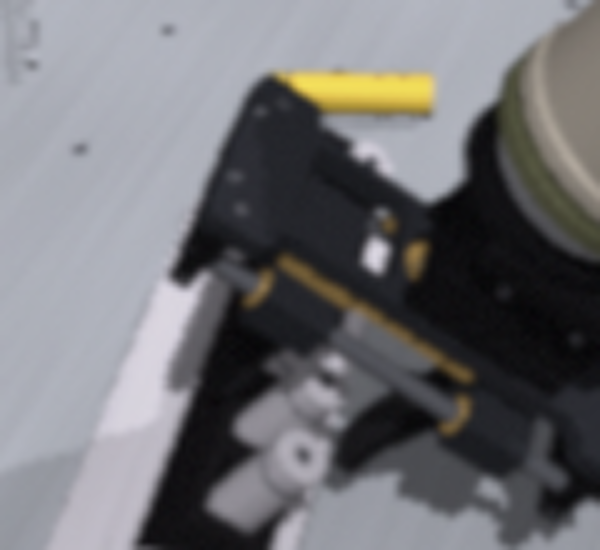

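Request:
{"api": "carry_out", "payload": {
  "increments": "0 0 0 -0.001 -0.002 0 0.03; 0 0 0 -0.001 -0.002 0 0.015; 0 0 0 -0.001 -0.002 0 0.01; 0 0 0 -0.001 -0.002 0 0.01; 0 0 0 -0.001 -0.002 0 0.01"
}}

```text
time: 35.98
ee_pos: [0.4776, 0.3199, 0.0451]
eef_rot: [0.95, 0.069, 0.303, -0.021]
ft_force: [1.8, -0.4, 5.7]
width: 0.0213
```

Request:
{"api": "carry_out", "payload": {
  "increments": "0 0 0 0 0 -0.012 0.01; 0 0 0 0 0 -0.026 0.01; 0 0 0 0 0 -0.04 0.01; 0 0 0 0 0 -0.054 0.01; 0 0 0 0.01 0 -0.07 0.01"
}}

```text
time: 36.6
ee_pos: [0.4447, 0.315, 0.1076]
eef_rot: [0.95, 0.069, 0.302, -0.021]
ft_force: [0.2, 0.3, -1.1]
width: 0.021
```

Request:
{"api": "carry_out", "payload": {
  "increments": "0 0 0 0.01 0 -0.014 0.01; 0 -5 0 0.02 0 -0.03 0.01; 0 -10 0 0.034 0 -0.05 0.01; 0 -15 0 0.045 0.01 -0.065 0.01; 0 -20 0 0.05 0.03 -0.07 0.01"
}}

```text
time: 37.22
ee_pos: [0.4492, 0.2863, 0.1952]
eef_rot: [0.989, 0.072, 0.132, -0.009]
ft_force: [-0.3, -0.9, -1.7]
width: 0.0209
```

```bash
python3 -c "
from plan import *
inc((*st(-.05,.113),.15),Rdown(TH))
p,d=r.camera('side');crop(p,165,150,120,165,4,'s28.png')"
```

```text
t 37.23 pos [0.4492 0.2863 0.1952] F [-0.3 -0.9 -1.7] w 0.0209 | inc [ -2.19 -15.1   16.76] [0.0865 0.4184 0.0708] |d| 0.433
```

View pics/s28.png

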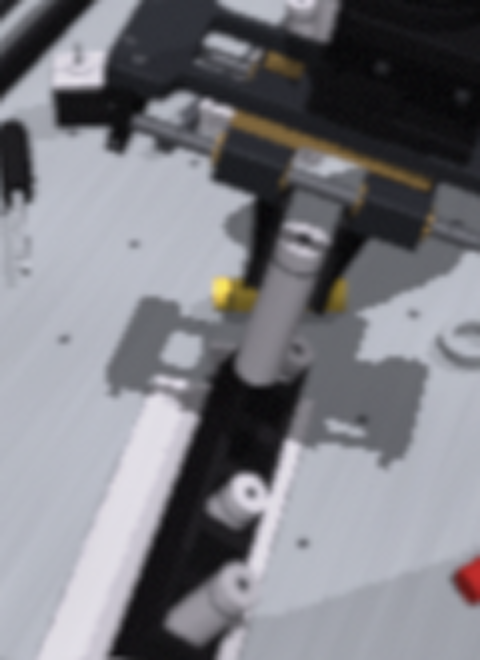

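Request:
{"api": "carry_out", "payload": {
  "increments": "-0.5 -3.7 4.2 0.012 0.058 0 0.01; -1 -7.4 8.4 0.024 0.116 0 0.01; -1.6 -11 12.6 0.036 0.174 0 0.01; -2.2 -15 16.7 0.048 0.232 0 0.01; -2.2 -15 16.7 0.06 0.29 0 0.01"
}}

```text
time: 37.9
ee_pos: [0.5506, 0.0018, 0.2109]
eef_rot: [0.997, -0.077, -0.002, 0.0]
ft_force: [-0.1, 0.2, -0.0]
width: 0.021
```

```bash
python3 -c "
from plan import *
inc((*st(-.05,.113),.12),Rdown(TH))"
```

```text
t 37.90 pos [0.5506 0.0018 0.2109] F [-0.1  0.2 -0. ] w 0.0210 | inc [ 0.06  0.2  -0.31] [0.0777 0.1039 0.0907] |d| 0.158
```

Request:
{"api": "carry_out", "payload": {
  "increments": "0 0 0 0.038 0.052 0.01 0.01; 0 0 0 0.078 0.104 0.03 0.01; 0 0 0 0.078 0.104 0.07 0.01; 0 0 0 0.078 0.104 0.11 0.01; 0 0 0 0.078 0.104 0.12 0.01"
}}

```text
time: 38.52
ee_pos: [0.6094, -0.1127, 0.0877]
eef_rot: [0.997, -0.077, -0.004, 0.0]
ft_force: [-0.3, -0.6, -0.6]
width: 0.0212
```

```bash
python3 -c "
from plan import *
p=heldbottom();crop(p,195,110,120,95,6,'s29.png')
inc((*st(-.05,.113),.034),Rdown(TH))"
```

```text
held n 108 lowest along z [0.0256 0.026  0.0264 0.0268 0.027  0.0273 0.0284 0.0288]
z-0.020 x [-0.0121  0.0048] ymin -0.0149
z-0.008 x [-0.0117  0.0055] ymin -0.0123
z0.004 x [-0.0121  0.0067] ymin -0.0139
z0.016 x [-0.0117  0.0067] ymin -0.0134
t 38.58 pos [ 0.61   -0.1126  0.0883] F [-1.1  0.  -1.7] w 0.0210 | inc [ 0.05  0.41 -0.29] [0.0017 0.0001 0.0543] |d| 0.054
```

View pics/s29.png

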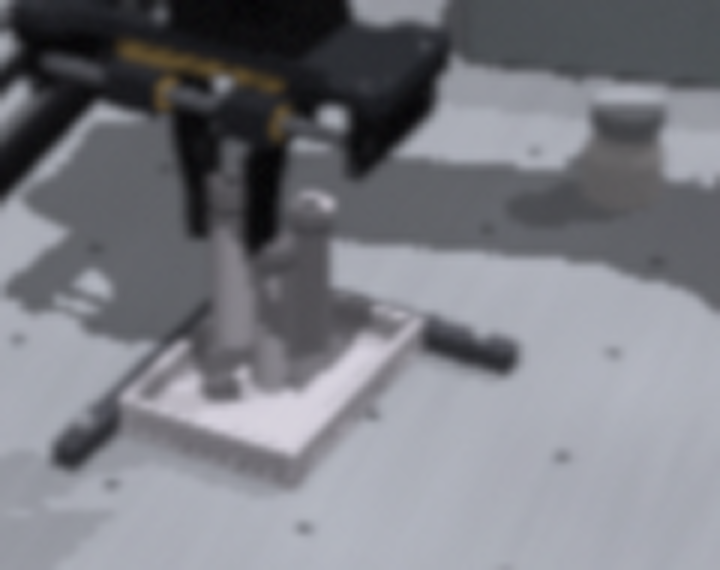

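Request:
{"api": "carry_out", "payload": {
  "increments": "0 0.4 0 0.001 0 0.02 0.01; 0 0.4 0 0.001 0 0.04 0.01; 0 0.4 0 0.001 0 0.049 0.01; 0 0.4 0 0.001 0 0.052 0.01; 0 0.4 0 0.001 0 0.054 0.01"
}}

```text
time: 39.2
ee_pos: [0.611, -0.1127, 0.0349]
eef_rot: [0.997, -0.076, 0.0, 0.0]
ft_force: [1.1, -0.8, -1.0]
width: 0.0212
```

Request:
{"api": "carry_out", "payload": {
  "increments": "0 0 0 0 0 0.001 0.01; 0 0 0 0 0 0.002 0.01; 0 0 0 0 0 0.002 0.01; 0 0 0 0 0 0.002 0.01; 0 0 0 0 0 0.002 0.01"
}}

```text
time: 39.83
ee_pos: [0.6116, -0.1127, 0.0343]
eef_rot: [0.997, -0.076, 0.001, 0.001]
ft_force: [-2.7, 0.8, 8.0]
width: 0.0216
```

In contact (8 N), so I'll release.

Request:
{"api": "carry_out", "payload": {
  "increments": "0 0 0 0 0 0 0.01; 0 0 0 0 0 0 0.023; 0 0 0 0 0 0 0.03; 0 0 0 0 0 0 0.045; 0 0 0 0 0 0 0.045"
}}

```text
time: 40.45
ee_pos: [0.6116, -0.1127, 0.0343]
eef_rot: [0.997, -0.076, 0.001, 0.001]
ft_force: [-0.3, -0.6, 0.4]
width: 0.041
```

Request:
{"api": "carry_out", "payload": {
  "increments": "0 0 0 0 0 -0.02 0.045; 0 0 0 0 0 -0.05 0.05; 0 0 0 0 0 -0.09 0.05; 0 0 0 0 -0.05 -0.14 0.05; 0 0 0 0 -0.11 -0.16 0.05"
}}

```text
time: 41.08
ee_pos: [0.6282, -0.0119, 0.1958]
eef_rot: [0.997, -0.078, 0.003, 0.001]
ft_force: [0.5, 1.3, -0.7]
width: 0.0496
```

Request:
{"api": "carry_out", "payload": {
  "increments": "0 0 0 -0.03 -0.05 -0.02 0.05; 0 0 0 -0.06 -0.1 -0.04 0.05; 0 0 0 -0.1 -0.15 -0.04 0.05; 0 0 0 -0.14 -0.2 -0.04 0.05; 0 0 0 -0.18 -0.25 -0.04 0.05"
}}

```text
time: 41.7
ee_pos: [0.4902, 0.2609, 0.2361]
eef_rot: [0.997, -0.078, 0.004, 0.0]
ft_force: [0.9, 0.8, -0.1]
width: 0.0502
```

```bash
python3 -c "
from plan import *
s=r.read_state();print(s['time'],s['ee_pos'],s['ft_force'])
p,d=r.camera('side');cv2.imwrite('pics/sf.png',p);crop(p,195,135,100,70,7,'sf_c.png');np.save('sf.npy',d)
p,d=r.camera('top');cv2.imwrite('pics/tf.png',p);crop(p,250,125,90,80,7,'tf_c.png');np.save('tf.npy',d)"
```

```text
41.7 [0.49020843 0.26088306 0.23612538] [ 0.90100162  0.79377884 -0.14137109]
```

View pics/sf_c.png

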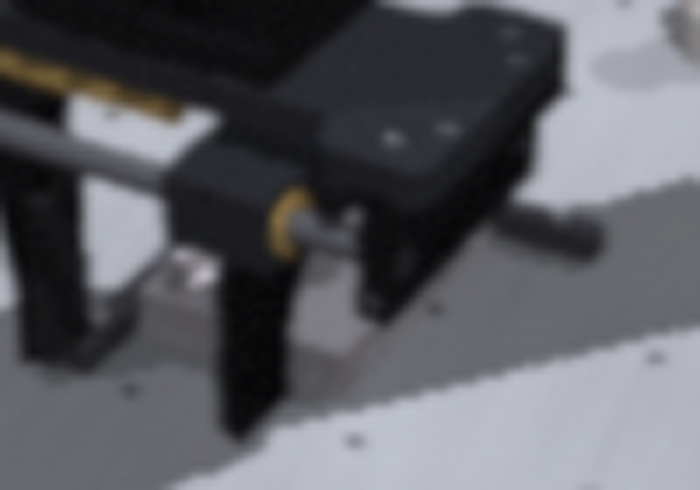

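View pics/tf_c.png

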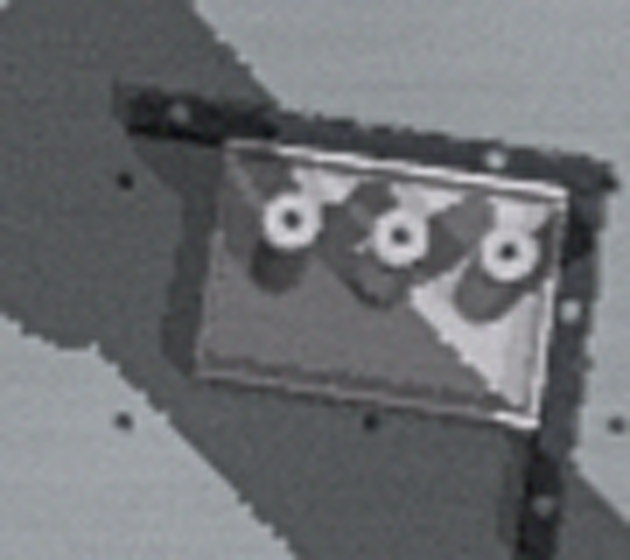

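View pics/tf.png

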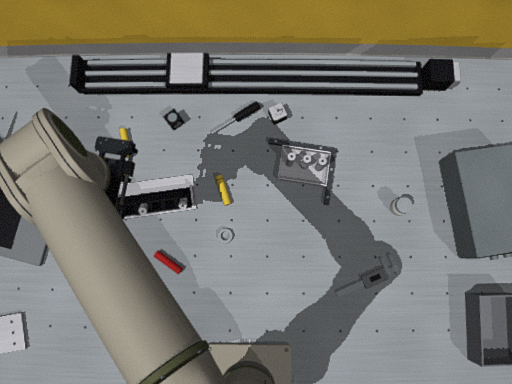

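View pics/sf.png

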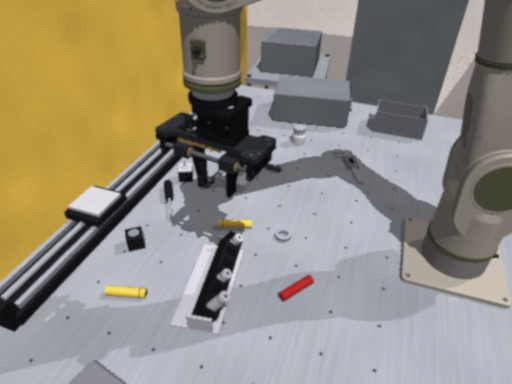

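Three posts are standing, at top-crop (291,220), (400,236) and (508,250). I'll clear the arm out of the way for a last check in both views.

Request:
{"api": "carry_out", "payload": {
  "increments": "0 0 0 -0.02 -0.06 0 0.05; 0 0 0 -0.05 -0.11 0 0.05; 0 0 0 -0.09 -0.16 0 0.05; 0 0 0 -0.13 -0.2 0 0.05; 0 0 0 -0.18 -0.23 0 0.05"
}}

```text
time: 42.42
ee_pos: [0.341, 0.522, 0.2368]
eef_rot: [0.997, -0.073, 0.004, -0.001]
ft_force: [0.3, 0.2, -0.1]
width: 0.0503
```

```bash
python3 -c "
from plan import *
s=r.read_state();print(s['time'],s['ee_pos'],s['ft_force'])
def up(im,x0,y0,w,h,k,fn): crop(im,x0,y0,w,h,k,fn)
p,d=r.camera('side');cv2.imwrite('pics/sg.png',p);crop(p,195,130,100,75,7,'sg_c.png');crop(p,165,220,100,115,5,'sg_r.png');np.save('sg.npy',d)
c=cloud('side',d)
p,d=r.camera('top');cv2.imwrite('pics/tg.png',p);crop(p,250,125,90,75,8,'tg_c.png');np.save('tg.npy',d)
ct=cloud('top',d)
for (x,y) in [(291,220),(400,236),(508,250)]:
  u,v=int(250+x/7),int(125+y/7);print(np.round(np.nanmedian(ct[v-1:v+2,u-1:u+2].reshape(-1,3),axis=0),4))
"
```

```text
42.425 [0.34095175 0.52197773 0.2368243 ] [ 0.33023094  0.186277   -0.10224858]
[ 0.6101 -0.112   0.09  ]
[ 0.6053 -0.1543  0.0892]
[ 0.5997 -0.1937  0.0905]
```

View pics/sg_c.png

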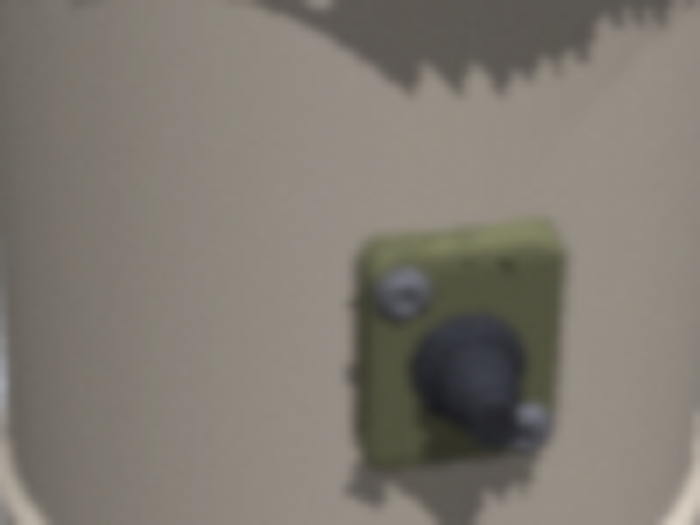

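View pics/tg_c.png

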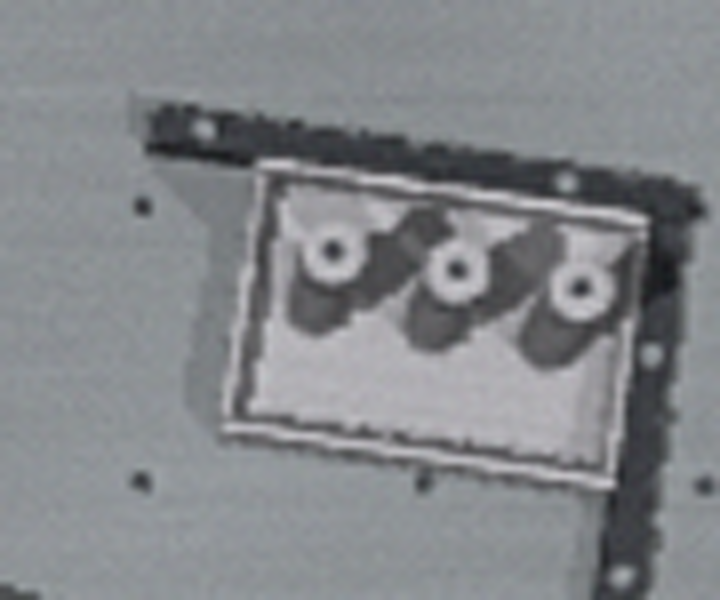

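View pics/sg_r.png

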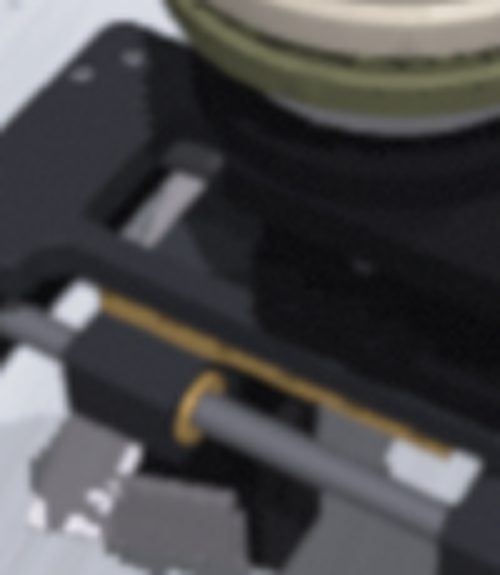

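```bash
python3 -c "
from bench import r
print(r.close_job())"
```

```text
the job is handed in; nothing more can be done
None
```

I slid the empty tray home into the corner stop, then stood three long posts on its floor in a row about 41 mm apart. The job was handed in at about 42.5 s. The fourth long post (far-left cell) and both short ones stayed in the rack.

**What the last checks showed**
- **Tray:** the pushes stalled against both bars, at 18 N from the left and 32 N from the near side. In the final top view it sat in the same place as when it was first pushed home.
- **Posts:** all three tops measured 0.089–0.091 m, which fits standing upright on the tray floor, and they are where they were released.
- **Rack and bystanders:** in the pictures, the remaining long post and both short ones look seated, and none of the other things appear to have moved. I checked these by eye and did not measure them.

**What failed or disagreed**
- **Finger length:** the real fingertips end about 27 mm behind the reported tool point. My first attempt to grip the tray wall closed on nothing, and the first push passed over the wall. I measured the offset by depth and allowed for it from then on.
- **Tray gap:** before the final two pushes, corners measured from the pictures put the tray up to 5 mm off its bars (calibration is good to about 2 mm). I relied on the pushes stalling instead.
- **Last side view:** the arm blocked the tray and rack in the final side picture, so the final check of the tray rests on the top view. The rack was last seen a moment earlier, before I moved the arm aside.

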